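# Put the bar-top shuffleboard set away

## Task

Tidy the games-room counter after the match: build one neat, centred stack of all the shuffleboard weights on the raised stand, the large weights at the bottom, then the cork disc, then the small weights on top, and stand every chalk marker in the blue cup, either end up, right down to its floor. Leave the chalk cubes, remote, tumbler and bottle where they are.

Things in the scene. Friction and masses are not known exactly. Their poses are not given: they have to be found in the camera images.
- large0: large shuffleboard weight: a flat steel disc with a black inlay on one face, 66 mm across, 22 mm thick, 0.35 kg; origin at its centre, z along its axis. Two or three of them are present
- large1: large shuffleboard weight: a flat steel disc with a black inlay on one face, 66 mm across, 22 mm thick, 0.35 kg; origin at its centre, z along its axis. Two or three of them are present
- large2: large shuffleboard weight: a flat steel disc with a black inlay on one face, 66 mm across, 22 mm thick, 0.35 kg; origin at its centre, z along its axis. Two or three of them are present
- cork: plain cork disc, 60 mm across, 12 mm thick; origin at its centre, z along its axis
- small0: small shuffleboard weight: same make as the large ones, 50 mm across, 22 mm thick, 0.2 kg; origin at its centre, z along its axis. Both are present
- small1: small shuffleboard weight: same make as the large ones, 50 mm across, 22 mm thick, 0.2 kg; origin at its centre, z along its axis. Both are present
- marker0: chalk marker lying on the counter: a straight bar of rounded square section, 156 mm long, 18 by 18 mm thick, white barrel with a black cap on one end; origin at its middle, x along it towards the cap. Two or three of them are present
- marker1: chalk marker lying on the counter: a straight bar of rounded square section, 156 mm long, 18 by 18 mm thick, white barrel with a black cap on one end; origin at its middle, x along it towards the cap. Two or three of them are present
- marker2: chalk marker lying on the counter: a straight bar of rounded square section, 156 mm long, 18 by 18 mm thick, white barrel with a black cap on one end; origin at its middle, x along it towards the cap. Two or three of them are present
- stand: fixed pedestal stand: dark round foot 110 mm across and 8 mm high, thin post, and on it a flat round wooden plate 84 mm across without a rim, its top 55 mm above the counter; origin at the centre of the underside, z up
- stand_top (a point): centre of the top of the stand's wooden plate
- cup: fixed round blue stoneware cup, empty at the start: 98 mm across outside, 88 mm inside, 110 mm high, its inner floor 6 mm above the counter; origin at the centre of the underside, z up
- cup_rim (a point): centre of the cup's mouth
- chalk0: bystander: cue chalk cube, 24 mm, 22 mm high; origin at the centre of its underside
- chalk1: bystander: cue chalk cube, 24 mm, 22 mm high; origin at the centre of its underside
- remote: bystander: black remote control lying flat, 170 by 45 by 20 mm, long along its x; origin at the centre of its underside
- tumbler: bystander: glass tumbler, 74 mm across, 100 mm high; origin at the centre of its underside
- bottle: bystander: amber bottle, 62 mm across, 220 mm high; origin at the centre of its underside
Mind the look-alikes: they are no part of the job. Leave any purple or turquoise look-alike of the small1 alone.

How it is judged:
At the end, for the whole second after the job is handed in: All weights and the cork lie flat in one stack on the stand, centres within 12 mm of its axis, large ones below the cork, small ones above; all markers stand in the cup, leaning under 0.65 rad, middle within 50 mm of its axis and 50 to 105 mm above its underside; all at rest (horizontal distance between each of large0, large1, large2, small0, small1, cork and stand_top below 0.012 m and z of each of large0, large1, large2, small0, small1 in the frame of stand_top above 0.008 m and angle between the z axis of each of large0, large1, large2, small0, small1, cork and the z axis of stand, either way round below 0.1 rad and linear speed of each of large0, large1, large2, small0, small1, cork below 0.02 m/s and z of cork in the frame of stand_top above 0.003 m and ((angle between large0's own z axis and vertical below 1.5 rad and z of cork in the frame of large0 above 0.009 m) or (angle between large0's own z axis and vertical above 1.6 rad and z of cork in the frame of large0 below -0.009 m)) and ((angle between large1's own z axis and vertical below 1.5 rad and z of cork in the frame of large1 above 0.009 m) or (angle between large1's own z axis and vertical above 1.6 rad and z of cork in the frame of large1 below -0.009 m)) and ((angle between large2's own z axis and vertical below 1.5 rad and z of cork in the frame of large2 above 0.009 m) or (angle between large2's own z axis and vertical above 1.6 rad and z of cork in the frame of large2 below -0.009 m)) and ((angle between cork's own z axis and vertical below 1.5 rad and z of small0 in the frame of cork above 0.009 m) or (angle between cork's own z axis and vertical above 1.6 rad and z of small0 in the frame of cork below -0.009 m)) and ((angle between cork's own z axis and vertical below 1.5 rad and z of small1 in the frame of cork above 0.009 m) or (angle between cork's own z axis and vertical above 1.6 rad and z of small1 in the frame of cork below -0.009 m)) and horizontal distance between each of marker0, marker1, marker2 and cup below 0.05 m and angle between the x axis of each of marker0, marker1, marker2 and the z axis of cup, either way round below 0.65 rad and z of marker0 in the frame of cup between 0.05 and 0.105 m and linear speed of each of marker0, marker1, marker2 below 0.1 m/s and z of marker1 in the frame of cup between 0.05 and 0.105 m and z of marker2 in the frame of cup between 0.05 and 0.105 m); the robot touches nothing.
It fails at once if a bystander (chalk cube, remote, tumbler, bottle) is moved more than 50 mm (distance of any of chalk0, chalk1, remote, tumbler, bottle from where it was at the start of the episode above 0.05 m).
Of large0, large1, large2 only 2 to 3 are there at a start; the rules pass over those that are not, and their reading is None.
Of marker0, marker1, marker2 only 2 to 3 are there at a start; the rules pass over those that are not, and their reading is None.
At some moment in a run one of marker0, marker1, marker2 may be knocked a few centimetres aside while the robot is not near it.
Once in a run the grip may slacken for a moment while it holds something.
It also fails if it takes over 210 s, if anything falls off the work surface, if the arm or the gripper's body presses on something with over 40 N, if the wrist force passes 120 N, or if a joint passes its speed limit or range.

## Robot

A 6-joint arm with a two-finger parallel gripper is mounted at the origin on the work surface. World frame = base frame: x ahead of the robot, y to its left, z up, the work surface at z = 0. Lengths are in m, angles in rad, forces in N, time in s.
With the tool pointing down it reaches from about 0.375 to 0.975 m from the base axis. Payload 3.8 kg.
Tool frame: the origin (TCP) lies between the finger pads; the fingertips stand 8 mm ahead of it and the grasp point (between the pads) lies 11 mm behind it (tcp_to_tips is the distance from the TCP to the fingertips, in m); z points along the fingers, y is the line along which they close (so a half turn about z gives the same grasp; the last joint's range is limited). The gripper opens to 85 mm and grips with 20 to 120 N. Pads are 22 mm wide; open, the fingers measure 114 mm over their backs; the gripper's body (76 mm by 85 mm) begins 54 mm behind the grasp point. The pads swing forward as they close: fully open they stand 13 mm farther back than shut.
Start: joints at [-1.245, 0.264, 1.604, -0, 1.274, -0.037], TCP at [0.24, -0.631, 0.239] pointing down, gripper open.
Joint ranges: [-2.63, 2.63], [-0.94, 2.18], [0.31, 2.57], [-1.31, 4.45], [0, 2.66], [-2.55, 2.55]. Speed limits (rad/s): [2.57, 2.57, 3.14, 3.14, 3.14, 3.14].

## Interface

Orientations are given as a rotation vector (axis times angle).
In Python, from workcell import * gives the robot as it stands.
- The arm moves only by the tool move_arm, never from a script. Its argument "series" is one flat list of numbers, 7 for each row, row after row: the finger opening in cm, from 0 to 8.54, then the shift along the tool's x, y, z in cm, then the turn, a rotation vector about the tool's x, y, z in degrees. A call has 1 to 5 rows; each row shifts and turns the commanded pose from where the row before left it, along the tool's axes as they then stand; what a row does not reach is not made up. A row lasts 1/8 s, in which the tool goes at most 62.5 mm and 10.7 degrees, less where a joint would pass 70% of its speed; a pose out of reach is approached as far as the arm can. A call is refused whole if a number of a shift passes 6.25 or a number of a turn 10.7, either way. A call with a gripper value outside its range is refused whole. The fingers move at their own pace and stop on an object; "grip_force" is the grip in N (left out, the last holds). Time passes only in rows, so rows that do not move let the fingers close. It gives the time, the measured TCP pose, the force, the opening and the grip force at its end, in the units of the state.
- read_state(): the state, without advancing time (a new reading comes with each control period).
- read_camera(name): name is "scene" or "top" or "wrist"; returns the picture (480x640x3 uint8, red, green, blue); there is no depth.
- calibration(name): a dict with "camera_matrix" (3x3 intrinsics, pixels), "rvec" (rotation vector, rad) and "tvec" (3), from world to camera coordinates, as OpenCV has them. Camera axes: x right, y down, z forward; pixel columns grow to the right and rows downward; lengths in m; the calibration is good to about 2 mm. A picture is of the moment at which its call begins: read the wrist's pose just before it. calibration takes no time and is no camera call; for the wrist camera it gives the pose at the moment of the call.
- finish_job(): hands the job in; it is judged then, once.
The state is a dict: "time": time; "q": joint angles; "joint_vel": joint speeds; "joint_torque": joint torques, N m; "tool_pos": TCP position; "tcp_rot": TCP orientation; "wrist_force": force on the tool from outside, world axes, zero at the start; "torque": the same for the moment, N m; "width": opening from 0.0 (shut) to 1.0 (fully open); "grip_force": force on a finger pad.
Only numpy, scipy, OpenCV 4.12 (cv2) and the standard library are available. Lean on these libraries where they do the work, as an engineer would, in place of code of your own. Each camera call takes 0.05 s, during which the arm holds its last target. There are 200 camera calls.

## Working session

There is one attempt and no reset: what is moved stays moved. The work goes in short steps, Python scripts to look and compute and a tool call to move; the robot and the scene stay as the last step left them, time stands still between calls to the robot, and variables do not carry over. Pictures are saved under pics/ and viewed, at most 14 in all, crops included, and the job is handed in when it is done.

Besides the shell and the picture viewer there is one more tool, called after "Emit:" by a JSON object that holds its "method" and its "body", one argument or row to a line. move_arm: Moves the arm, as the interface text tells. Its arguments: {"type":"object","properties":{"series":{"type":"array"},"grip_force":{"type":"number"}},"required":["series"]}

```bash
mkdir -p pics; ls
cat > h.py <<'E'
from workcell import *
import numpy as np, cv2
def cal(n):
    c=calibration(n); K=np.array(c["camera_matrix"],float); R=cv2.Rodrigues(np.array(c["rvec"],float))[0]; t=np.array(c["tvec"],float).ravel(); return K,R,t
def ray(c,uv):
    K,R,t=c; d=R.T@np.linalg.inv(K)@np.array([uv[0],uv[1],1.]); return -R.T@t,d
def onz(c,uv,z):
    o,d=ray(c,uv); return o+d*(z-o[2])/d[2]
def tri(a,ua,b,ub):
    o1,d1=ray(a,ua);o2,d2=ray(b,ub); d1/=np.linalg.norm(d1);d2/=np.linalg.norm(d2)
    s=np.linalg.lstsq(np.c_[d1,-d2],o2-o1,rcond=None)[0]; p,q=o1+s[0]*d1,o2+s[1]*d2
    return (p+q)/2,np.linalg.norm(p-q)
def proj(c,p):
    K,R,t=c; x=K@(R@np.array(p,float)+t); return x[:2]/x[2]
def snap(n,f=None):
    im=read_camera(n)
    if f: cv2.imwrite("pics/"+f,im[:,:,::-1])
    return im
E
python3 - <<'E'
from h import *
print(read_state())
for n in("scene","top","wrist"):
    c=cal(n); print(n,c[0].tolist(),(-c[1].T@c[2]).round(3),c[1][2].round(3)); snap(n,n+"0.png")
E
```

```text
pics
{'time': 0.0, 'q': array([-1.24487105e+00,  2.64789947e-01,  1.60538295e+00, -1.22588250e-05,
        1.27369124e+00, -3.69159663e-02]), 'joint_vel': array([-0.00068455, -0.00103664,  0.00155011, -0.00036945, -0.00071017,
       -0.00189699]), 'joint_torque': array([-8.51816844e-05, -5.15118599e+01, -3.67314684e+01, -2.92729128e-04,
        1.27630393e-02, -1.47911123e-05]), 'tool_pos': array([ 0.23933434, -0.63038002,  0.23793238]), 'tcp_rot': array([-3.08782367e+00, -5.66428618e-01,  5.31639147e-04]), 'wrist_force': array([-0.39813006, -0.02119348, -0.52367656]), 'torque': array([-0.05725172, -0.00230017, -0.00257851]), 'grip_force': 0.0, 'width': 1.003078963595857}
scene [[518.3282008477339, 0.0, 330.6438411514237], [0.0, 518.3282008477339, 226.7778616824194], [0.0, 0.0, 1.0]] [ 1.133 -0.243  0.844] [-0.636  0.249 -0.731]
top [[506.81598129224324, 0.0, 328.6005822514256], [0.0, 506.81598129224324, 238.38007818777956], [0.0, 0.0, 1.0]] [0.294 0.012 1.182] [ 0.203  0.009 -0.979]
wrist [[362.41058357000793, 0.0, 323.1177736665829], [0.0, 362.41058357000793, 240.703439956402], [0.0, 0.0, 1.0]] [ 0.303 -0.607  0.372] [-0.254 -0.093 -0.963]
```

View pics/scene0.png

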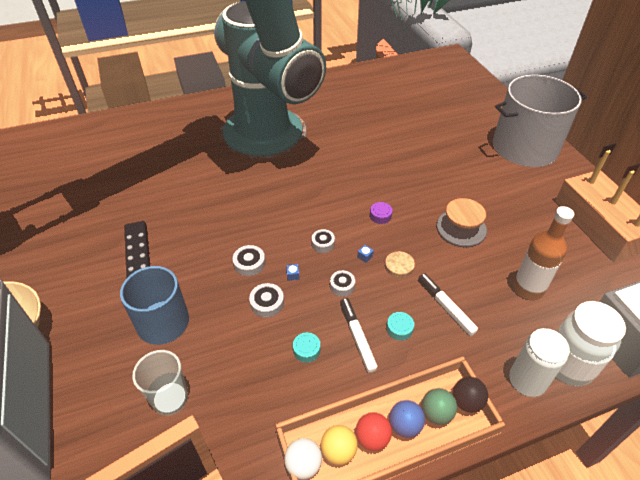

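View pics/top0.png

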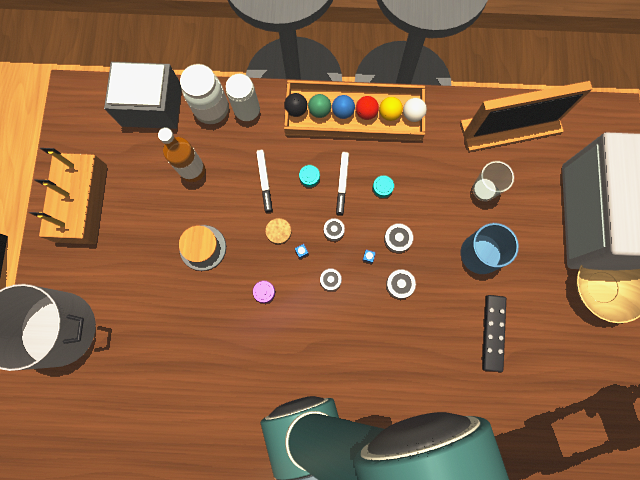

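Scene and top views show 2 large weights (top px 399,237 and 401,284), 2 small (334,229; 331,279), the cork (278,231), 2 markers (about x 266 and 342, rows 150–214), the stand plate (198,244) and the cup mouth (495,245). The purple and turquoise discs are decoys. Next I'll measure from both views.

```bash
cat > m.py <<'E'
from h import *
def comp(mask,seed,r=8):
    n,l,s,c=cv2.connectedComponentsWithStats(mask.astype(np.uint8))
    d=[(np.hypot(*(c[i]-seed)),i) for i in range(1,n) if s[i,4]>12]
    i=min(d)[1]; return (l==i).astype(np.uint8)
def ell(mask,seed):
    m=comp(mask,seed); k=cv2.findContours(m,cv2.RETR_EXTERNAL,cv2.CHAIN_APPROX_NONE)[0][0]
    return cv2.fitEllipse(cv2.convexHull(k)) if len(k)>5 else None
def roi(shape,seed,r):
    z=np.zeros(shape[:2],np.uint8); cv2.circle(z,seed,r,1,-1); return z>0
E
python3 - <<'E'
from m import *
I={n:cv2.imread(f"pics/{n}0.png") for n in("scene","top")}; C={n:cal(n) for n in I}
seeds={"LA":((399,237),(267,299)),"LB":((401,284),(249,260)),"sA":((334,229),(343,282)),"sB":((331,279),(323,240))}
for k,(a,b) in seeds.items():
    e=[]
    for n,s,r in(("top",a,13),("scene",b,15)):
        g=I[n].max(2); hsv=cv2.cvtColor(I[n],cv2.COLOR_BGR2HSV)
        e.append(ell((g<75)&roi(g.shape,s,9 if k[0]=="L" else 8),s))
    p,err=tri(C["top"],e[0][0],C["scene"],e[1][0]); print(k,p.round(4),round(err,4),[ (np.round(x[0],1).tolist(),np.round(x[1],1).tolist()) for x in e])
for k,a,b,r in(("cork",(278,231),(400,263),18),("plate",(198,244),(466,213),22)):
    e=[]
    for n,s in(("top",a),("scene",b)):
        hsv=cv2.cvtColor(I[n],cv2.COLOR_BGR2HSV); m=(hsv[...,2]>150)&(hsv[...,0]<30)&(hsv[...,1]>60)&roi(hsv.shape,s,r+2)
        e.append(ell(m,s))
    p,err=tri(C["top"],e[0][0],C["scene"],e[1][0]); print(k,p.round(4),round(err,4),[ (np.round(x[0],1).tolist(),np.round(x[1],1).tolist()) for x in e])
print("cup rim",onz(C["top"],(495,245),.11),onz(C["scene"],(153,290),.11))
for nm,uv in dict(m1w=(261,151),m1b=(268,211),m2w=(344,153),m2b=(341,213),ch0=(302,251),ch1=(369,256),pur=(263,292),tq1=(309,175),tq2=(384,186),rem1=(494,297),rem2=(494,370)).items(): print(nm,onz(C["top"],uv,.018).round(3))
for nm,uv in dict(m1w=(472,330),m1b=(424,278),m2w=(372,367),m2b=(345,302)).items(): print(nm,onz(C["scene"],uv,.018).round(3))
a=I["top"][110:310,180:520]; b=I["scene"][195:395,120:520]
cv2.imwrite("pics/crop1.png",cv2.resize(np.hstack([a,b]),None,fx=1.08,fy=1.08)) 
cv2.imwrite("pics/cup.png",np.hstack([cv2.resize(I["top"][215:285,455:530],(400,373)),cv2.resize(I["scene"][260:350,110:200],(373,373))]))
E
```

```text
Traceback (most recent call last):
  File "m.py", line 7, in ell
    m=comp(mask,seed); k=cv2.findContours(m,cv2.RETR_EXTERNAL,cv2.CHAIN_APPROX_NONE)[0][0]
  File "m.py", line 5, in comp
    i=min(d)[1]; return (l==i).astype(np.uint8)
      ~~~^^^
ValueError: min() iterable argument is empty
```

Run:
```python
from h import *
t=cv2.imread("pics/top0.png"); s=cv2.imread("pics/scene0.png")
def c(I,u,v,w=30): return cv2.resize(I[v-w:v+w,u-w:u+w],(198,198),interpolation=cv2.INTER_NEAREST)
r1=[c(t,399,237,20),c(t,334,229,20),c(t,278,231,20),c(t,198,244,30)]
r2=[c(s,267,299,20),c(s,343,282,20),c(s,400,263,20),c(s,466,213,30)]
r3=[c(t,490,245,40),c(s,155,300,40),c(t,266,180,40),c(t,342,182,40)]
cv2.imwrite("pics/crops.png",np.vstack([np.hstack(r) for r in(r1,r2,r3)]))
```

```text
(no output)
```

View pics/crops.png

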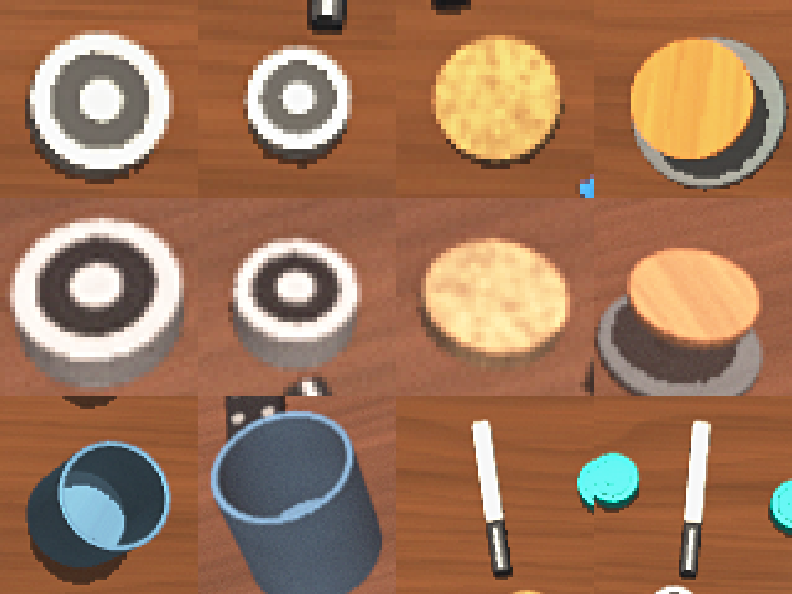

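The crops show clean white rings on the weights, cork and plate discs in both views, the cup rim (top 496,245; scene 149,289), and markers with capped ends toward the robot.

Run:
```python
from m import *
I={n:cv2.imread(f"pics/{n}0.png") for n in("scene","top")}; C={n:cal(n) for n in I}
def go(k,a,b,f,r):
    e=[]
    for n,s in(("top",a),("scene",b)):
        hsv=cv2.cvtColor(I[n],cv2.COLOR_BGR2HSV); e.append(ell(f(I[n],hsv,n)&roi(hsv.shape,s,r),s))
    p,err=tri(C["top"],e[0][0],C["scene"],e[1][0]); print(k,p.round(4),round(err,4),[ (np.round(x[0],1).tolist(),np.round(x[1],1).tolist()) for x in e])
w=lambda im,h,n:im.min(2)>165
for k,a,b in(("LA",(399,237),(267,299)),("LB",(401,284),(249,260)),("sA",(334,229),(343,282)),("sB",(331,279),(323,240))): go(k,a,b,w,21)
y=lambda im,h,n:(h[...,2]>(190))&(h[...,0]<30)&(h[...,1]>60)
go("cork",(278,231),(400,263),y,20); go("plate",(198,244),(466,213),y,26)
print("cup rim",tri(C["top"],(496,245.4),C["scene"],(149.3,288.7)))
for nm,uv,uv2 in(("m1w",(261,151),(472,330)),("m1b",(268,211),(424,278)),("m2w",(344,153),(372,367)),("m2b",(341,213),(345,302))): print(nm,onz(C["top"],uv,.018).round(3),onz(C["scene"],uv2,.018).round(3),tri(C["top"],uv,C["scene"],uv2)[0].round(3))
for nm,uv in dict(ch0=(302,251),ch1=(369,256),pur=(263,292),tq1=(309,175),tq2=(384,186),rem1=(494,297),rem2=(494,370),tum=(497,177)).items(): print(nm,onz(C["top"],uv,.02).round(3))
```

```text
LA [ 0.546  -0.1432  0.0189] 0.0039 [([398.6, 236.9], [26.7, 27.7]), ([265.9, 297.1], [28.1, 33.9])]
LB [ 0.437  -0.1504  0.0188] 0.0036 [([401.0, 283.3], [27.5, 28.3]), ([248.1, 257.2], [24.5, 32.0])]
sA [0.5594 0.0101 0.0193] 0.0037 [([333.6, 228.4], [19.9, 20.5]), ([342.3, 280.1], [20.3, 24.6])]
sB [0.4398 0.0125 0.0191] 0.0035 [([330.4, 278.9], [6.3, 6.9]), ([322.8, 237.8], [17.7, 22.8])]
cork [0.5512 0.142  0.0101] 0.0037 [([277.8, 230.2], [24.5, 25.5]), ([399.8, 262.2], [22.8, 29.6])]
plate [0.503  0.3188 0.0521] 0.0041 [([196.8, 243.3], [35.9, 38.1]), ([465.8, 211.7], [27.5, 40.7])]
cup rim (array([ 0.51836721, -0.34122494,  0.10417942]), np.float64(0.00042716777102479907))
m1w [0.745 0.196 0.018] [0.748 0.191 0.018] [0.746 0.195 0.013]
m1b [0.596 0.169 0.018] [0.61  0.164 0.018] [0.6   0.172 0.002]
m2w [ 0.749 -0.005  0.018] [ 0.752 -0.012  0.018] [ 0.75  -0.008  0.013]
m2b [ 0.598 -0.004  0.018] [ 0.609 -0.006  0.018] [ 0.602 -0.003  0.007]
ch0 [0.503 0.083 0.02 ]
ch1 [ 0.498 -0.073  0.02 ]
pur [0.403 0.167 0.02 ]
tq1 [0.689 0.076 0.02 ]
tq2 [ 0.669 -0.104  0.02 ]
rem1 [ 0.415 -0.361  0.02 ]
rem2 [ 0.253 -0.358  0.02 ]
tum [ 0.704 -0.375  0.02 ]
```

Emit:
{"method": "move_arm", "body": {
  "series": [8.54,0,0,-2,0,0,10.4,8.54,0,0,-2,0,0,10.4,8.54,2.4,-5.5,-0.3,0,0,0,8.54,2.4,-5.5,-0.3,0,0,0,8.54,2.4,-5.5,-0.3,0,0,0],
  "grip_force": 40
}}

```text
time: 0.78
tool_pos: [0.3119, -0.4644, 0.2879]
tcp_rot: [-3.141, 0.002, -0.0]
wrist_force: [0.6, -0.6, -0.2]
width: 1.002
grip_force: 0.0
```

Emit:
{"method": "move_arm", "body": {
  "series": [8.54,2.4,-5.5,-0.3,0,0,0,8.54,2.4,-5.5,-0.3,0,0,0,8.54,2.4,-5.5,-0.3,0,0,0,8.54,2.4,-5.5,-0.3,0,0,0,8.54,2.4,-5.5,-0.3,0,0,0]
}}

```text
time: 1.4
tool_pos: [0.4319, -0.1892, 0.3033]
tcp_rot: [3.141, -0.001, 0.001]
wrist_force: [1.7, -0.8, 1.7]
width: 1.002
grip_force: 0.0
```

Emit:
{"method": "move_arm", "body": {
  "series": [8.54,2.4,-5.5,0,0,0,0,8.54,2.4,-5.5,0,0,0,0,8.54,0,0,0,0,0,0,8.54,0,0,0,0,0,0]
}}

```text
time: 1.9
tool_pos: [0.4794, -0.0811, 0.3029]
tcp_rot: [3.141, 0.002, -0.001]
wrist_force: [-0.1, -1.3, 0.3]
width: 1.001
grip_force: 0.0
```

Run:
```python
from h import *
s=read_state(); print(s['time'],s['q'].round(4),s['tool_pos'].round(4),s['tcp_rot'].round(4)); c=cal("wrist"); print((-c[1].T@c[2]).round(4)); snap("wrist","w1.png")
```

```text
1.9 [-2.1830e-01 -1.3370e-01  1.9094e+00 -7.0000e-04  1.3667e+00  1.3515e+00] [ 0.4794 -0.0811  0.3029] [ 3.1411e+00  1.7000e-03 -1.4000e-03]
[ 0.5476 -0.0814  0.4373]
```

View pics/w1.png

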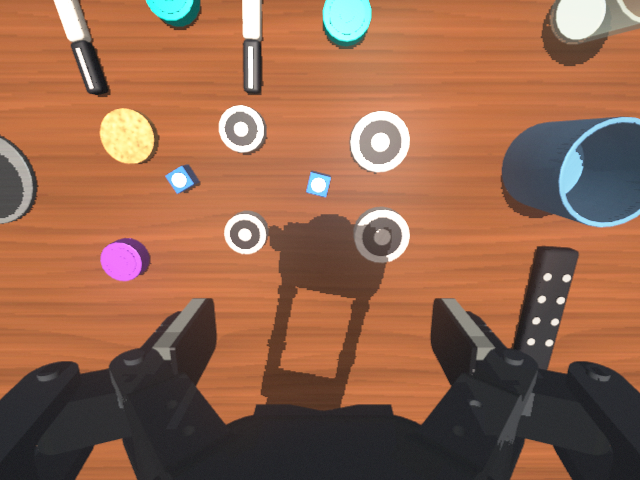

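The wrist view shows the large weights at (380,141) and (382,236), small at (241,129) and (245,234), cork (127,136), cup rim ~(620,172), and both marker caps near (252,90) and (98,92).

```bash
cat > pose.py <<'E'
import numpy as np
from h import *
c1=(np.array([[362.41058357,0,323.11777367],[0,362.41058357,240.703439956],[0,0,1]]),)
E
python3 - <<'E'
from m import *
im=cv2.imread("pics/w1.png"); c=cal("wrist"); t=cal("top"); h=cv2.cvtColor(im,cv2.COLOR_BGR2HSV); np.savez("w1.npz",K=c[0],R=c[1],t=c[2])
def best(mask,s,r):
    e=ell(mask&roi(mask.shape,s,r),s); return e
for k,s,tp in(("LA",(380,141),(398.6,236.9)),("LB",(382,236),(401,283.3)),("sA",(241,129),(333.6,228.4)),("sB",(245,234),(330.4,278.9))):
    e=best(im.min(2)>150,s,36 if k[0]=="L" else 28); m,err=tri(c,e[0],t,tp); print(k,np.round(e[0],1),np.round(e[1],1),onz(c,e[0],.022).round(4),onz(t,tp,.022).round(4),m.round(4),round(err,4))
e=best((h[...,2]>150)&(h[...,0]<30)&(h[...,0]>12),(127,136),36); print("cork",np.round(e[0],1),np.round(e[1],1),onz(c,e[0],.012).round(4),onz(t,(277.8,230.2),.012).round(4))
print("plate top",onz(t,(196.8,243.3),.055)); print("cup top",onz(t,(496,245.4),.11))
print("caps",onz(c,(252,91),.018),onz(c,(98,93),.018))
E
```

```text
LA [379.7 141.1] [59.  62.3] [ 0.5443 -0.1447  0.022 ] [ 0.5457 -0.1408  0.022 ] [ 0.5442 -0.1417  0.0298] 0.0037
LB [382.1 235.5] [52.8 54.5] [ 0.4364 -0.1519  0.022 ] [ 0.4371 -0.1481  0.022 ] [ 0.4369 -0.1496  0.0245] 0.0037
sA [240.5 128.7] [14.8 16. ] [0.5577 0.0082 0.022 ] [0.5593 0.0119 0.022 ] [0.5591 0.0106 0.0169] 0.0036
sB [244.4 234.3] [12.6 13.6] [0.4381 0.0112 0.022 ] [0.44   0.0142 0.022 ] [0.4391 0.0127 0.0226] 0.0035
cork [126.6 135.5] [51.7 59.2] [0.5509 0.1393 0.012 ] [0.5514 0.1435 0.012 ]
plate top [0.50342822 0.32005593 0.055     ]
cup top [ 0.5171811  -0.33909621  0.11      ]
caps [ 0.59656864 -0.005732    0.018     ] [0.59489789 0.16042306 0.018     ]
```

Emit:
{"method": "move_arm", "body": {
  "series": [8.54,3.25,3.18,4,0,0,0,8.54,3.25,3.18,4,0,0,0,8.54,0,0,5,0,0,0,8.54,0,0,5,0,0,0,8.54,0,0,5,0,0,0]
}}

```text
time: 2.58
tool_pos: [0.5439, -0.1472, 0.0718]
tcp_rot: [3.141, -0.006, 0.0]
wrist_force: [0.6, -0.3, -0.2]
width: 0.998
grip_force: 0.0
```

Emit:
{"method": "move_arm", "body": {
  "series": [8.54,0,0,4,0,0,0,8.54,0,0,2,0,0,0,8.54,0,0,1,0,0,0,8.54,0,0,0,0,0,0]
}}

```text
time: 3.08
tool_pos: [0.544, -0.1458, 0.003]
tcp_rot: [-3.141, 0.003, 0.001]
wrist_force: [0.0, 0.4, 0.8]
width: 0.994
grip_force: 0.0
```

Emit:
{"method": "move_arm", "body": {
  "series": [5.5,0,0,0,0,0,0,5.5,0,0,0,0,0,0,5.5,0,0,0,0,0,0,5.5,0,0,0,0,0,0]
}}

```text
time: 3.58
tool_pos: [0.5461, -0.1453, 0.0051]
tcp_rot: [3.14, 0.0, 0.004]
wrist_force: [-1.9, -0.5, 6.4]
width: 0.758
grip_force: 45.5
```

Emit:
{"method": "move_arm", "body": {
  "series": [5.5,0,0,-2,0,0,0,5.5,0,0,-5,0,0,0,5.5,0,0,-5,0,0,0,5.5,0,0,-5,0,0,0,5.5,-0.5,-5.8,0,0,0,0],
  "grip_force": 60
}}

```text
time: 4.2
tool_pos: [0.5442, -0.0896, 0.1794]
tcp_rot: [3.138, -0.008, 0.019]
wrist_force: [1.1, 1.9, -3.3]
width: 0.751
grip_force: 68.0
```

Emit:
{"method": "move_arm", "body": {
  "series": [5.5,-0.5,-5.8,0,0,0,0,5.5,-0.5,-5.8,0,0,0,0,5.5,-0.5,-5.8,0,0,0,0,5.5,-0.5,-5.8,0,0,0,0,5.5,-0.5,-5.8,0,0,0,0]
}}

```text
time: 4.82
tool_pos: [0.5137, 0.2051, 0.1729]
tcp_rot: [3.141, 0.0, -0.001]
wrist_force: [0.8, 0.2, -2.9]
width: 0.745
grip_force: 68.0
```

Emit:
{"method": "move_arm", "body": {
  "series": [5.5,-0.5,-5.8,0,0,0,0,5.5,-0.5,-5.8,0,0,0,0,5.5,0,0,0,0,0,0,5.5,0,0,0,0,0,0]
}}

```text
time: 5.32
tool_pos: [0.5039, 0.319, 0.1725]
tcp_rot: [3.14, 0.002, -0.002]
wrist_force: [-0.1, 0.4, -3.1]
width: 0.755
grip_force: 68.2
```

Run:
```python
from h import *
s=read_state(); print(s['time'],s['q'].round(4),s['tool_pos'].round(4),s['tcp_rot'].round(4),s['grip_force'],s['wrist_force']); c=cal("wrist"); print(proj(c,(.502,.3165,.055))); snap("wrist","w2.png");np.savez("w2.npz",K=c[0],R=c[1],t=c[2])
```

```text
5.325 [ 5.2300e-01  1.6830e-01  1.8463e+00 -7.0000e-04  1.1288e+00  2.0928e+00] [0.5039 0.319  0.1725] [ 3.1401e+00  2.0000e-03 -2.1000e-03] 68.24039340019226 [-0.07057481  0.39975948 -3.05794117]
[326.08344299 239.17503929]
```

View pics/w2.png

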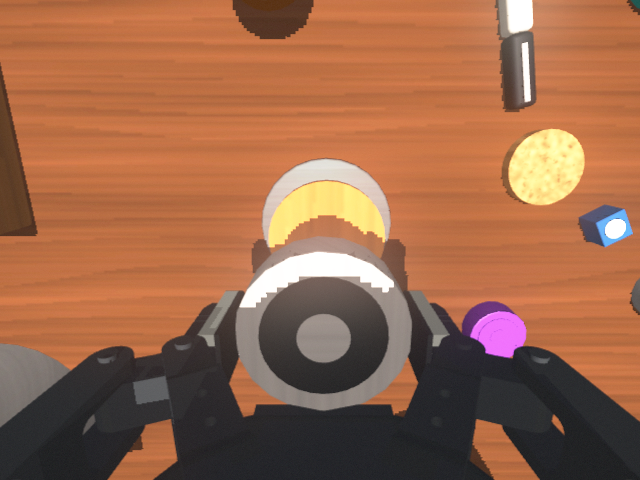

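The wrist view shows the held weight (inlay centre ~324,337) and the plate arc behind it: top edge row 181, sides at columns ~268 and 387. I'll solve for both centres.

Run:
```python
from m import *
from scipy.optimize import least_squares
d=np.load("w2.npz"); c=(d["K"],d["R"],d["t"]); im=cv2.imread("pics/w2.png"); h=cv2.cvtColor(im,cv2.COLOR_BGR2HSV)
m=((h[...,0]>16)&(h[...,0]<30)&(h[...,2]>130)&(h[...,1]>110)).astype(np.uint8)
m&=roi(m.shape,(327,235),72).astype(np.uint8); m=cv2.morphologyEx(m,cv2.MORPH_OPEN,np.ones((3,3)))
pts=[(x,np.where(m[:,x])[0].min()) for x in range(280,376) if m[:,x].any()]
def f(p): return [np.linalg.norm(onz(c,(x+.5,y),.055)[:2]-p)-.042 for x,y in pts]
r=least_squares(f,[.502,.316],loss="soft_l1",f_scale=.001); print(r.x,np.abs(r.fun).max(),len(pts),pts[::20])
k=(h[...,2]<90)&roi(m.shape,(324,337),70); e=ell(k,(324,337)); print(e,onz(c,e[0],.1895),onz(c,(324,337.5),.1895))
```

```text
[0.50139377 0.31598393] 0.0004813632046775304 96 [(280, np.int64(204)), (300, np.int64(187)), (320, np.int64(182)), (340, np.int64(183)), (360, np.int64(191))]
((323.1239013671875, 336.21087646484375), (113.58109283447266, 129.5994110107422), 90.15194702148438) [0.50288805 0.31875802 0.1895    ] [0.50236111 0.31843942 0.1895    ]
```

Emit:
{"method": "move_arm", "body": {
  "series": [5.5,-0.13,0.25,5,0,0,0,5.5,0,0,4,0,0,0,5.5,0,0,1.5,0,0,0,5.5,0,0,0.5,0,0,0,5.5,0,0,0,0,0,0]
}}

```text
time: 6.0
tool_pos: [0.5047, 0.3169, 0.0646]
tcp_rot: [-3.141, 0.002, -0.003]
wrist_force: [0.5, 0.5, -2.0]
width: 0.751
grip_force: 68.3
```

Emit:
{"method": "move_arm", "body": {
  "series": [5.5,0,0,0.2,0,0,0,5.5,0,0,0.1,0,0,0]
}}

```text
time: 6.25
tool_pos: [0.5043, 0.3173, 0.0615]
tcp_rot: [-3.141, 0.0, -0.003]
wrist_force: [0.7, 0.5, -3.1]
width: 0.751
grip_force: 68.3
```

Emit:
{"method": "move_arm", "body": {
  "series": [5.5,-0.1,0,0.1,0,0,0,5.5,0,0,0,0,0,0]
}}

```text
time: 6.5
tool_pos: [0.5033, 0.3172, 0.0603]
tcp_rot: [-3.141, -0.0, -0.003]
wrist_force: [0.4, -0.9, 1.4]
width: 0.751
grip_force: 69.0
```

Emit:
{"method": "move_arm", "body": {
  "series": [5.5,0,0,0.1,0,0,0,5.5,0,0,0,0,0,0]
}}

```text
time: 6.75
tool_pos: [0.5033, 0.3172, 0.0603]
tcp_rot: [-3.141, -0.0, -0.002]
wrist_force: [-2.7, -1.5, 8.3]
width: 0.756
grip_force: 69.7
```

Run:
```python
from h import *
for i in range(3):
    s=read_state(); print(s['time'],s['tool_pos'].round(4),s['wrist_force'].round(1)); read_camera("top")
```

```text
6.75 [0.5033 0.3172 0.0603] [-2.7 -1.5  8.3]
6.8 [0.5033 0.3172 0.0603] [-2.1 -2.1  8.5]
6.85 [0.5033 0.3172 0.0603] [-1.4 -2.6  9.5]
```

Emit:
{"method": "move_arm", "body": {
  "series": [8.54,0,0,-0.1,0,0,0,8.54,0,0,0,0,0,0,8.54,0,0,0,0,0,0,8.54,0,0,-5,0,0,0,8.54,0,0,-6,0,0,0]
}}

```text
time: 7.52
tool_pos: [0.501, 0.316, 0.1682]
tcp_rot: [3.139, -0.0, -0.007]
wrist_force: [0.6, 0.7, 0.4]
width: 0.998
grip_force: 0.0
```

Emit:
{"method": "move_arm", "body": {
  "series": [8.54,-0.84,5.86,0,0,0,0,8.54,-0.84,5.86,0,0,0,0,8.54,-0.84,5.86,0,0,0,0,8.54,-0.84,5.86,0,0,0,0,8.54,-0.84,5.86,0,0,0,0]
}}

```text
time: 8.15
tool_pos: [0.4598, 0.0222, 0.1693]
tcp_rot: [3.142, 0.001, 0.001]
wrist_force: [1.0, -0.9, -0.6]
width: 1.003
grip_force: 0.0
```

Emit:
{"method": "move_arm", "body": {
  "series": [8.54,-0.84,5.86,0,0,0,0,8.54,-0.84,5.86,0,0,0,0,8.54,-0.84,5.86,0,0,0,0,8.54,0,0,0,0,0,0,8.54,0,0,0,0,0,0]
}}

```text
time: 8.78
tool_pos: [0.4349, -0.1519, 0.169]
tcp_rot: [-3.141, 0.003, 0.001]
wrist_force: [-0.0, 0.9, -0.6]
width: 1.0
grip_force: 0.0
```

Run:
```python
from h import *
s=read_state(); print(s['time'],s['tool_pos'].round(4),s['tcp_rot'].round(4),s['wrist_force'].round(1)); c=cal("wrist"); im=snap("wrist"); im2=snap("top"); p=proj(c,(.4364,-.1519,.022));print(p)
cv2.circle(im,tuple(int(v) for v in p),2,(255,0,0),-1)
cv2.imwrite("pics/w3.png",np.hstack([im[100:480,100:540],cv2.resize(im2[190:300,150:250],(345,380))])[:,:,::-1])
```

```text
8.775 [ 0.4349 -0.1519  0.169 ] [-3.1407e+00  2.7000e-03  7.0000e-04] [-0.   0.9 -0.6]
[323.04403447 225.29290009]
```

View pics/w3.png

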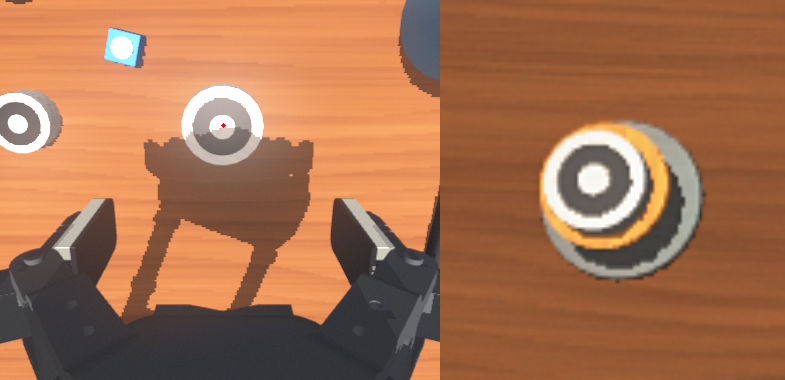

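Large0 sits centred on the stand (right crop), and large1 is exactly at the predicted spot.

Emit:
{"method": "move_arm", "body": {
  "series": [8.54,0.15,0,5,0,0,0,8.54,0,0,5,0,0,0,8.54,0,0,4,0,0,0,8.54,0,0,1.8,0,0,0,8.54,0,0,0.5,0,0,0]
}}

```text
time: 9.5
tool_pos: [0.4357, -0.1499, 0.0048]
tcp_rot: [-3.14, -0.004, 0.005]
wrist_force: [-0.4, 0.2, 0.7]
width: 1.005
grip_force: 0.0
```

Emit:
{"method": "move_arm", "body": {
  "series": [8.54,0,0,0,0,0,0,5.5,0,0,0,0,0,0,5.5,0,0,0,0,0,0,5.5,0,0,0,0,0,0,5.5,0,0,0,0,0,0]
}}

```text
time: 10.12
tool_pos: [0.4382, -0.1523, 0.0081]
tcp_rot: [3.141, -0.001, 0.005]
wrist_force: [-0.3, 2.9, 4.5]
width: 0.751
grip_force: 66.0
```

Emit:
{"method": "move_arm", "body": {
  "series": [5.5,0,0,-2,0,0,0,5.5,0,0,-5,0,0,0,5.5,0,0,-5,0,0,0,5.5,0,0,-5,0,0,0,5.5,0.82,-5.85,0,0,0,0]
}}

```text
time: 10.75
tool_pos: [0.449, -0.0969, 0.1824]
tcp_rot: [3.137, -0.01, 0.019]
wrist_force: [2.2, 1.3, -3.9]
width: 0.75
grip_force: 68.5
```

Emit:
{"method": "move_arm", "body": {
  "series": [5.5,0.82,-5.85,0,0,0,0,5.5,0.82,-5.85,0,0,0,0,5.5,0.82,-5.85,0,0,0,0,5.5,0.82,-5.85,0,0,0,0,5.5,0.82,-5.85,0,0,0,0]
}}

```text
time: 11.38
tool_pos: [0.4855, 0.2007, 0.1763]
tcp_rot: [3.141, -0.0, 0.001]
wrist_force: [1.4, -0.4, -4.0]
width: 0.748
grip_force: 68.4
```

Emit:
{"method": "move_arm", "body": {
  "series": [5.5,0.82,-5.85,0,0,0,0,5.5,0.82,-5.85,0,0,0,0,5.5,0,0,0,0,0,0,5.5,0,0,0,0,0,0]
}}

```text
time: 11.88
tool_pos: [0.5016, 0.3156, 0.1756]
tcp_rot: [3.14, 0.001, -0.002]
wrist_force: [-0.0, -0.3, -4.8]
width: 0.749
grip_force: 68.7
```

```bash
cat > held.py <<'E'
from m import *
s=read_state(); c=cal("wrist"); im=snap("wrist")[:,:,::-1]; cv2.imwrite("pics/held.png",im)
h=cv2.cvtColor(im,cv2.COLOR_BGR2HSV)
print(s['time'],s['tool_pos'].round(4),s['tcp_rot'].round(4),s['wrist_force'].round(1),s['grip_force'],s['width'])
k=(h[...,2]<90)&roi(h.shape,(324,337),70); e=ell(k,(324,337)); print(np.round(e[0],1),np.round(e[1],1),onz(c,e[0],s['tool_pos'][2]+.016).round(4))
E
python3 held.py
```

```text
11.875 [0.5016 0.3156 0.1756] [ 3.1402e+00  1.2000e-03 -2.2000e-03] [-0.  -0.3 -4.8] 68.73658061027527 0.7489565076278449
[323.2 334.1] [111.4 126.4] [0.5008 0.3153 0.1916]
```

Emit:
{"method": "move_arm", "body": {
  "series": [5.5,0.05,0,5,0,0,0,5.5,0,0,3,0,0,0,5.5,0,0,0.8,0,0,0,5.5,0,0,0,0,0,0]
}}

```text
time: 12.42
tool_pos: [0.503, 0.315, 0.0885]
tcp_rot: [3.141, -0.002, -0.0]
wrist_force: [-0.5, -1.1, -3.7]
width: 0.75
grip_force: 68.7
```

Emit:
{"method": "move_arm", "body": {
  "series": [5.5,0,0,0.2,0,0,0,5.5,0,0,0,0,0,0]
}}

```text
time: 12.68
tool_pos: [0.5039, 0.3164, 0.0878]
tcp_rot: [-3.14, 0.001, -0.004]
wrist_force: [-0.1, 0.5, -4.5]
width: 0.75
grip_force: 68.7
```

Emit:
{"method": "move_arm", "body": {
  "series": [5.5,0,0,0.1,0,0,0,5.5,0,0,0,0,0,0]
}}

```text
time: 12.92
tool_pos: [0.5029, 0.3161, 0.0856]
tcp_rot: [-3.141, 0.0, -0.001]
wrist_force: [-0.1, -0.7, -4.1]
width: 0.747
grip_force: 68.7
```

Emit:
{"method": "move_arm", "body": {
  "series": [5.5,0,0,0.1,0,0,0,5.5,0,0,0,0,0,0]
}}

```text
time: 13.18
tool_pos: [0.5029, 0.3162, 0.0851]
tcp_rot: [-3.141, 0.0, -0.0]
wrist_force: [-3.3, -1.9, 4.2]
width: 0.748
grip_force: 69.6
```

Emit:
{"method": "move_arm", "body": {
  "series": [5.5,0,0,0.1,0,0,0,5.5,0,0,0,0,0,0]
}}

```text
time: 13.42
tool_pos: [0.503, 0.3162, 0.0851]
tcp_rot: [-3.141, 0.0, -0.0]
wrist_force: [-5.8, -2.8, 9.6]
width: 0.747
grip_force: 70.3
```

Emit:
{"method": "move_arm", "body": {
  "series": [5.5,0,0,0.1,0,0,0,5.5,0,0,0,0,0,0]
}}

```text
time: 13.68
tool_pos: [0.503, 0.3162, 0.0851]
tcp_rot: [-3.141, 0.0, -0.0]
wrist_force: [-7.5, -3.4, 14.4]
width: 0.747
grip_force: 70.9
```

Emit:
{"method": "move_arm", "body": {
  "series": [8.54,0,0,-0.2,0,0,0,8.54,0,0,0,0,0,0,8.54,0,0,0,0,0,0,8.54,0,0,-5,0,0,0,8.54,0,0,-4,0,0,0]
}}

```text
time: 14.3
tool_pos: [0.5028, 0.316, 0.1749]
tcp_rot: [3.141, -0.0, -0.001]
wrist_force: [0.7, 1.2, 0.3]
width: 1.001
grip_force: 0.0
```

Emit:
{"method": "move_arm", "body": {
  "series": [8.54,1.63,5.9,0,0,0,0,8.54,1.63,5.9,0,0,0,0,8.54,1.63,5.9,0,0,0,0,8.54,0,0,0,0,0,0,8.54,0,0,0,0,0,0]
}}

```text
time: 14.92
tool_pos: [0.5516, 0.139, 0.174]
tcp_rot: [-3.141, 0.002, 0.001]
wrist_force: [-0.3, 0.1, 0.4]
width: 1.0
grip_force: 0.0
```

Run:
```python
from m import *
s=read_state(); print(s['time'],s['tool_pos'].round(4),s['tcp_rot'].round(4)); c=cal("wrist"); im=snap("wrist")[:,:,::-1].copy(); im2=snap("top"); p=proj(c,(.5509,.1393,.012)); h=cv2.cvtColor(im,cv2.COLOR_BGR2HSV)
cv2.imwrite("pics/w4.png",im); q=tuple(int(v) for v in p)
e=ell((h[...,2]>115)&(h[...,0]>15)&(h[...,0]<32)&(h[...,1]<190)&roi(h.shape,q,58),q); print(p,e[0],e[1],onz(c,e[0],.012))
```

```text
14.925 [0.5516 0.139  0.174 ] [-3.141e+00  2.400e-03  9.000e-04]
[322.58289489 223.77137181] (321.3931579589844, 221.40185546875) (62.21755599975586, 70.61260986328125) [0.55293683 0.14028892 0.012     ]
```

Emit:
{"method": "move_arm", "body": {
  "series": [8.54,0,0,5,0,0,0,8.54,0,0,5,0,0,0,8.54,0,0,4,0,0,0,8.54,0,0,2,0,0,0,8.54,0,0,0.6,0,0,0],
  "grip_force": 40
}}

```text
time: 15.65
tool_pos: [0.5509, 0.1398, 0.0072]
tcp_rot: [3.141, 0.002, -0.003]
wrist_force: [0.9, 0.2, 0.3]
width: 1.003
grip_force: 0.0
```

Emit:
{"method": "move_arm", "body": {
  "series": [8.54,0,0,0,0,0,0,5,0,0,0,0,0,0,5,0,0,0,0,0,0,5,0,0,0,0,0,0,5,0,0,0,0,0,0]
}}

```text
time: 16.27
tool_pos: [0.5534, 0.1393, 0.0105]
tcp_rot: [-3.141, 0.001, -0.006]
wrist_force: [-0.8, 0.6, 5.9]
width: 0.674
grip_force: 41.5
```

Emit:
{"method": "move_arm", "body": {
  "series": [5,0,0,-3,0,0,0,5,0,0,-6,0,0,0,5,0,0,-6,0,0,0,5,0,0,-2,0,0,0,5,-1.69,-5.87,0,0,0,0]
}}

```text
time: 16.9
tool_pos: [0.538, 0.196, 0.182]
tcp_rot: [-3.14, 0.01, -0.011]
wrist_force: [0.5, 1.7, -1.0]
width: 0.678
grip_force: 42.9
```

Emit:
{"method": "move_arm", "body": {
  "series": [5,-1.69,-5.87,0,0,0,0,5,-1.69,-5.87,0,0,0,0,5,0,0,0,0,0,0,5,0,0,0,0,0,0]
}}

```text
time: 17.4
tool_pos: [0.5006, 0.3146, 0.1777]
tcp_rot: [3.14, 0.001, -0.001]
wrist_force: [-0.2, -1.0, 0.6]
width: 0.672
grip_force: 42.9
```

```bash
python3 held.py
```

```text
17.4 [0.5006 0.3146 0.1777] [ 3.1403e+00  1.4000e-03 -1.2000e-03] [-0.2 -1.   0.6] 42.93282330036163 0.6721614792033203Traceback (most recent call last):
  File "held.py", line 5, in <module>
    k=(h[...,2]<90)&roi(h.shape,(324,337),70); e=ell(k,(324,337)); print(np.round(e[0],1),np.round(e[1],1),onz(c,e[0],s['tool_pos'][2]+.016).round(4))
                                                 ~~~^^^^^^^^^^^^^
  File "m.py", line 7, in ell
    m=comp(mask,seed); k=cv2.findContours(m,cv2.RETR_EXTERNAL,cv2.CHAIN_APPROX_NONE)[0][0]
  File "m.py", line 5, in comp
    i=min(d)[1]; return (l==i).astype(np.uint8)
      ~~~^^^
ValueError: min() iterable argument is empty
```

View pics/held.png

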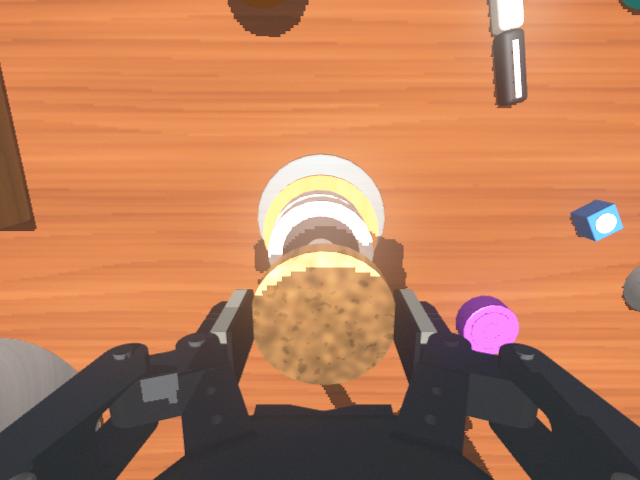

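The cork is held at about (324,316), with the two large weights neatly stacked behind it at column ~321.

Run:
```python
from m import *
c=cal("wrist"); print(onz(c,(324.5,316),.179),onz(c,(324.5,316),.181))
```

```text
[0.49980651 0.31320017 0.179     ] [0.50084854 0.31320769 0.181     ]
```

Emit:
{"method": "move_arm", "body": {
  "series": [5,0.05,-0.1,4,0,0,0,5,0,0,1.5,0,0,0,5,0,0,0.5,0,0,0,5,0,0,0,0,0,0]
}}

```text
time: 17.95
tool_pos: [0.502, 0.3156, 0.1186]
tcp_rot: [-3.142, 0.002, -0.0]
wrist_force: [0.5, 0.3, 0.5]
width: 0.672
grip_force: 42.9
```

Emit:
{"method": "move_arm", "body": {
  "series": [5,0,-0.1,0.5,0,0,0,5,0,0,0,0,0,0]
}}

```text
time: 18.2
tool_pos: [0.5018, 0.3173, 0.1137]
tcp_rot: [-3.141, 0.0, -0.001]
wrist_force: [-0.1, -0.2, -0.1]
width: 0.673
grip_force: 42.9
```

Emit:
{"method": "move_arm", "body": {
  "series": [5,0,0,0.15,0,0,0,5,0,0,0,0,0,0]
}}

```text
time: 18.45
tool_pos: [0.5015, 0.3172, 0.1119]
tcp_rot: [-3.142, 0.0, -0.0]
wrist_force: [0.3, 0.5, 0.1]
width: 0.67
grip_force: 42.9
```

Emit:
{"method": "move_arm", "body": {
  "series": [5,0,0,0.15,0,0,0,5,0,0,0,0,0,0]
}}

```text
time: 18.7
tool_pos: [0.5014, 0.3171, 0.1101]
tcp_rot: [3.141, -0.0, -0.0]
wrist_force: [-0.2, 0.6, -1.1]
width: 0.672
grip_force: 42.9
```

Emit:
{"method": "move_arm", "body": {
  "series": [5,0,0,0.1,0,0,0,5,0,0,0,0,0,0]
}}

```text
time: 18.95
tool_pos: [0.5016, 0.3171, 0.1096]
tcp_rot: [-3.141, 0.0, -0.0]
wrist_force: [-0.7, -0.6, 1.6]
width: 0.675
grip_force: 43.2
```

Emit:
{"method": "move_arm", "body": {
  "series": [5,0,0,0.1,0,0,0,5,0,0,0,0,0,0]
}}

```text
time: 19.2
tool_pos: [0.5017, 0.3172, 0.1095]
tcp_rot: [-3.141, 0.0, -0.001]
wrist_force: [-2.6, -1.0, 7.5]
width: 0.673
grip_force: 43.8
```

Emit:
{"method": "move_arm", "body": {
  "series": [8.54,0,0,-0.2,0,0,0,8.54,0,0,0,0,0,0,8.54,0,0,0,0,0,0,8.54,0,0,-4,0,0,0,8.54,0,0,-4,0,0,0]
}}

```text
time: 19.82
tool_pos: [0.5009, 0.3167, 0.19]
tcp_rot: [3.14, -0.0, -0.003]
wrist_force: [0.2, -0.2, 1.0]
width: 1.0
grip_force: 0.0
```

Emit:
{"method": "move_arm", "body": {
  "series": [8.54,0.93,5.15,0,0,0,0,8.54,0.93,5.15,0,0,0,0,8.54,0.93,5.15,0,0,0,0,8.54,0.93,5.15,0,0,0,0,8.54,0.93,5.15,0,0,0,0]
}}

```text
time: 20.45
tool_pos: [0.5481, 0.0579, 0.1902]
tcp_rot: [-3.142, 0.0, -0.0]
wrist_force: [0.5, -0.6, 0.5]
width: 1.002
grip_force: 0.0
```

Emit:
{"method": "move_arm", "body": {
  "series": [7.5,0.93,5.15,0,0,0,0,7.5,0,0,0,0,0,0,7.5,0,0,0,0,0,0]
}}

```text
time: 20.82
tool_pos: [0.5571, 0.0081, 0.19]
tcp_rot: [-3.141, 0.002, 0.001]
wrist_force: [-0.3, 0.9, -0.2]
width: 0.88
grip_force: 0.0
```

Run:
```python
from m import *
s=read_state(); print(s['time'],s['tool_pos'].round(4),s['tcp_rot'].round(4)); c=cal("wrist"); im=snap("wrist")[:,:,::-1].copy(); p=proj(c,(.5577,.0082,.022)); print(p)
np.savez("w5.npz",K=c[0],R=c[1],t=c[2]); cv2.imwrite("pics/w5.png",im)
t=snap("top")[:,:,::-1]; cv2.imwrite("pics/top5.png",t)
cv2.circle(im,tuple(int(v) for v in p),2,(0,0,255),-1)
cv2.imwrite("pics/v5.png",np.hstack([cv2.resize(im,(480,360)),cv2.resize(t[140:260,150:255],(315,360))]))
```

```text
20.825 [0.5571 0.0081 0.19  ] [-3.141e+00  2.100e-03  1.100e-03]
[322.88592905 220.58475523]
```

View pics/v5.png

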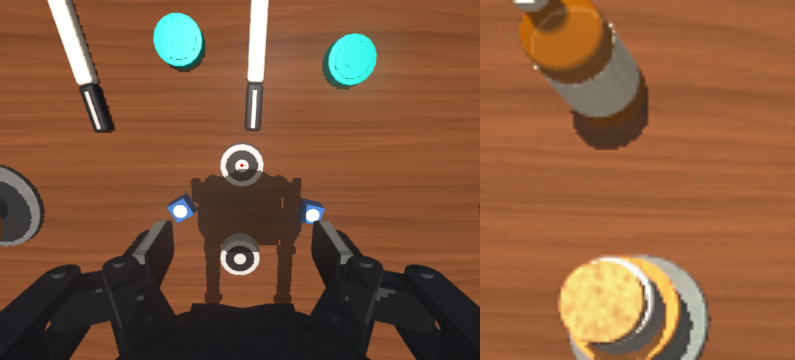

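sA is exactly on target and the cork sits centred on the stack.

Emit:
{"method": "move_arm", "body": {
  "series": [7.5,0,0,5,0,0,0,7.5,0,0,5,0,0,0,7.5,0,0,5,0,0,0,7.5,0,0,2,0,0,0,7.5,0,0,0.6,0,0,0],
  "grip_force": 60
}}

```text
time: 21.55
tool_pos: [0.5556, 0.0095, 0.0124]
tcp_rot: [-3.141, -0.003, 0.006]
wrist_force: [0.5, -0.5, 0.2]
width: 0.882
grip_force: 0.0
```

Emit:
{"method": "move_arm", "body": {
  "series": [7.5,0,0,0,0,0,0,4,0,0,0,0,0,0,4,0,0,0,0,0,0,4,0,0,0,0,0,0,4,0,0,0,0,0,0]
}}

```text
time: 22.18
tool_pos: [0.5591, 0.0082, 0.0165]
tcp_rot: [-3.141, 0.001, -0.006]
wrist_force: [-0.4, 1.6, 5.5]
width: 0.555
grip_force: 61.8
```

Emit:
{"method": "move_arm", "body": {
  "series": [4,0,0,-3,0,0,0,4,0,0,-5,0,0,0,4,0,0,-5,0,0,0,4,0,0,-5,0,0,0,4,-0.94,-5.13,0,0,0,0]
}}

```text
time: 22.8
tool_pos: [0.5526, 0.0576, 0.201]
tcp_rot: [3.141, -0.008, 0.02]
wrist_force: [-0.0, 0.5, -2.9]
width: 0.557
grip_force: 62.6
```

Emit:
{"method": "move_arm", "body": {
  "series": [4,-0.94,-5.13,0,0,0,0,4,-0.94,-5.13,0,0,0,0,4,-0.94,-5.13,0,0,0,0,4,-0.94,-5.13,0,0,0,0,4,-0.94,-5.13,0,0,0,0]
}}

```text
time: 23.42
tool_pos: [0.5003, 0.3173, 0.1946]
tcp_rot: [-3.141, 0.001, -0.001]
wrist_force: [0.7, -0.1, -1.8]
width: 0.553
grip_force: 62.6
```

Emit:
{"method": "move_arm", "body": {
  "series": [4,0,0,0,0,0,0,4,0,0,0,0,0,0]
}}

```text
time: 23.68
tool_pos: [0.5006, 0.3155, 0.1941]
tcp_rot: [3.141, 0.001, -0.0]
wrist_force: [-0.1, -0.3, -1.7]
width: 0.555
grip_force: 62.7
```

Run:
```python
from m import *
s=read_state(); c=cal("wrist"); im=snap("wrist")[:,:,::-1]; cv2.imwrite("pics/held6.png",im)
print(s['time'],s['tool_pos'].round(4),s['tcp_rot'].round(4),s['wrist_force'].round(1),s['grip_force'])
g=im.max(2); k=roi(g.shape,(324,325),70)
for th in (70,90,110):
    e=ell((g<th)&roi(g.shape,(324,325),60),(324,325)); print(np.round(e[0],1),np.round(e[1],1),onz(c,e[0],s['tool_pos'][2]+.0055).round(4))
h=cv2.cvtColor(im,cv2.COLOR_BGR2HSV); p=proj(c,(.5014,.316,.111)); print("cork exp",p)
```

```text
23.675 [0.5006 0.3155 0.1941] [ 3.1407e+00  9.0000e-04 -5.0000e-04] [-0.1 -0.3 -1.7] 62.70530819892883
[342.4 344.4] [20.3 57.9] [0.4891 0.3075 0.1996]
[323.5 321.7] [78.  89.2] [0.4992 0.3151 0.1996]
[323.2 320.4] [81.1 90.4] [0.4998 0.3152 0.1996]
cork exp [321.82616045 249.91824225]
```

View pics/held6.png

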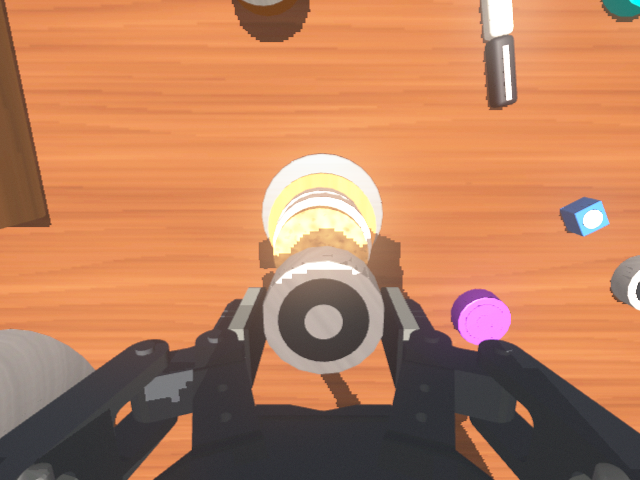

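Small A is held level and centred (324,321) in front of the aligned stack.

Emit:
{"method": "move_arm", "body": {
  "series": [4,0.15,-0.08,4,0,0,0,4,0,0,1.8,0,0,0,4,0,0,0.4,0,0,0,4,0,0,0,0,0,0]
}}

```text
time: 24.22
tool_pos: [0.5029, 0.3163, 0.1327]
tcp_rot: [-3.142, 0.002, -0.0]
wrist_force: [-0.5, 0.8, -1.8]
width: 0.556
grip_force: 62.8
```

Emit:
{"method": "move_arm", "body": {
  "series": [4,0,0,0.2,0,0,0,4,0,0,0,0,0,0]
}}

```text
time: 24.48
tool_pos: [0.503, 0.317, 0.1312]
tcp_rot: [-3.141, 0.0, -0.002]
wrist_force: [0.3, 1.0, -2.3]
width: 0.554
grip_force: 62.8
```

Emit:
{"method": "move_arm", "body": {
  "series": [4,0,0,0.15,0,0,0,4,0,0,0,0,0,0]
}}

```text
time: 24.72
tool_pos: [0.5024, 0.3168, 0.1289]
tcp_rot: [-3.142, 0.0, -0.0]
wrist_force: [0.1, -0.7, -2.1]
width: 0.555
grip_force: 62.8
```

Emit:
{"method": "move_arm", "body": {
  "series": [4,0,0,0.1,0,0,0,4,0,0,0,0,0,0]
}}

```text
time: 24.98
tool_pos: [0.5023, 0.3167, 0.1276]
tcp_rot: [3.141, -0.0, -0.0]
wrist_force: [0.5, 0.0, -2.1]
width: 0.555
grip_force: 62.8
```

Emit:
{"method": "move_arm", "body": {
  "series": [4,0,0,0.1,0,0,0,4,0,0,0,0,0,0]
}}

```text
time: 25.22
tool_pos: [0.5026, 0.3168, 0.1275]
tcp_rot: [-3.141, 0.0, -0.001]
wrist_force: [-2.2, -1.4, 4.6]
width: 0.556
grip_force: 63.2
```

Emit:
{"method": "move_arm", "body": {
  "series": [4,0,0,0.1,0,0,0,4,0,0,0,0,0,0]
}}

```text
time: 25.48
tool_pos: [0.5026, 0.3168, 0.1275]
tcp_rot: [-3.141, 0.0, -0.001]
wrist_force: [-4.8, -2.5, 9.4]
width: 0.555
grip_force: 63.9
```

Emit:
{"method": "move_arm", "body": {
  "series": [7.5,0,0,-0.2,0,0,0,7.5,0,0,0,0,0,0,7.5,0,0,0,0,0,0,7.5,0,0,-4,0,0,0,7.5,0,0,-4,0,0,0]
}}

```text
time: 26.1
tool_pos: [0.5019, 0.3163, 0.2075]
tcp_rot: [3.14, -0.0, -0.003]
wrist_force: [-0.1, 0.6, 0.6]
width: 0.873
grip_force: 0.0
```

Emit:
{"method": "move_arm", "body": {
  "series": [7.5,-1.07,5.09,0,0,0,0,7.5,-1.07,5.09,0,0,0,0,7.5,-1.07,5.09,0,0,0,0,7.5,-1.07,5.09,0,0,0,0,7.5,-1.07,5.09,0,0,0,0]
}}

```text
time: 26.72
tool_pos: [0.4484, 0.0607, 0.2077]
tcp_rot: [3.141, 0.0, 0.001]
wrist_force: [0.4, 0.4, 0.7]
width: 0.875
grip_force: 0.0
```

Emit:
{"method": "move_arm", "body": {
  "series": [7.5,-1.07,5.09,0,0,0,0,7.5,0,0,0,0,0,0,7.5,0,0,0,0,0,0]
}}

```text
time: 27.1
tool_pos: [0.4384, 0.0114, 0.2078]
tcp_rot: [-3.141, 0.002, -0.001]
wrist_force: [-0.9, 1.1, -0.7]
width: 0.879
grip_force: 0.0
```

Run:
```python
from m import *
s=read_state(); print(s['time'],s['tool_pos'].round(4),s['tcp_rot'].round(4)); c=cal("wrist"); im=snap("wrist")[:,:,::-1].copy(); p=proj(c,(.4381,.0112,.022)); print(p)
cv2.imwrite("pics/w7.png",im); q=tuple(int(v) for v in p)
e=ell((im.min(2)>150)&roi(im.shape,q,45),q); print(e[0],e[1],onz(c,e[0],.022))
t=snap("top"); g=t[:,:,::-1]; e=ell((g.min(2)>165)&roi(g.shape,(188,240),30),(188,240)); print("topstack",e[0],e[1],onz(cal("top"),e[0],.133))
```

```text
27.1 [0.4384 0.0114 0.2078] [-3.1409e+00  2.3000e-03 -7.0000e-04]
[323.3099597  217.44789144]
(322.78466796875, 215.34664916992188) (55.096778869628906, 55.3121452331543) [0.44003125 0.01166762 0.022     ]
topstack (187.23782348632812, 236.2359619140625) (6.458588123321533, 7.3435211181640625) [0.50321367 0.32041831 0.133     ]
```

Emit:
{"method": "move_arm", "body": {
  "series": [7.5,0.05,0,5,0,0,0,7.5,0,0,5,0,0,0,7.5,0,0,5,0,0,0,7.5,0,0,3,0,0,0,7.5,0,0,1.1,0,0,0]
}}

```text
time: 27.82
tool_pos: [0.4371, 0.0126, 0.0147]
tcp_rot: [-3.141, -0.003, 0.007]
wrist_force: [0.1, 0.5, 1.0]
width: 0.875
grip_force: 0.0
```

Emit:
{"method": "move_arm", "body": {
  "series": [7.5,0,0,0,0,0,0,4,0,0,0,0,0,0,4,0,0,0,0,0,0,4,0,0,0,0,0,0,4,0,0,0,0,0,0]
}}

```text
time: 28.45
tool_pos: [0.4407, 0.0114, 0.0189]
tcp_rot: [-3.141, 0.001, -0.006]
wrist_force: [-1.2, 1.6, 6.5]
width: 0.553
grip_force: 60.8
```

Emit:
{"method": "move_arm", "body": {
  "series": [4,0,0,-3,0,0,0,4,0,0,-5,0,0,0,4,0,0,-6,0,0,0,4,0,0,-5.5,0,0,0,4,1.05,-5.08,0,0,0,0]
}}

```text
time: 29.08
tool_pos: [0.4536, 0.0606, 0.2192]
tcp_rot: [3.141, -0.009, 0.022]
wrist_force: [0.8, 0.4, -2.0]
width: 0.552
grip_force: 62.7
```

Emit:
{"method": "move_arm", "body": {
  "series": [4,1.05,-5.08,0,0,0,0,4,1.05,-5.08,0,0,0,0,4,1.05,-5.08,0,0,0,0,4,1.05,-5.08,0,0,0,0,4,1.05,-5.08,0,0,0,0]
}}

```text
time: 29.7
tool_pos: [0.502, 0.3177, 0.2127]
tcp_rot: [-3.141, 0.0, -0.002]
wrist_force: [0.7, -0.6, -1.8]
width: 0.548
grip_force: 62.7
```

Emit:
{"method": "move_arm", "body": {
  "series": [4,0,0,0,0,0,0,4,0,0,0,0,0,0]
}}

```text
time: 29.95
tool_pos: [0.5014, 0.3157, 0.2119]
tcp_rot: [3.141, 0.001, -0.0]
wrist_force: [-0.4, -1.2, -1.7]
width: 0.552
grip_force: 62.7
```

Run:
```python
from m import *
s=read_state(); c=cal("wrist"); im=snap("wrist")[:,:,::-1]; cv2.imwrite("pics/held8.png",im)
print(s['time'],s['tool_pos'].round(4),s['tcp_rot'].round(4),s['wrist_force'].round(1),s['grip_force'])
g=im.max(2)
for th in (90,110): 
    e=ell((g<th)&roi(g.shape,(324,325),60),(324,325)); print(np.round(e[0],1),np.round(e[1],1),onz(c,e[0],s['tool_pos'][2]+.0055).round(4))
```

```text
29.95 [0.5014 0.3157 0.2119] [ 3.1409e+00  7.0000e-04 -4.0000e-04] [-0.4 -1.2 -1.7] 62.691078186035156
[323.5 321.9] [74.7 88. ] [0.4999 0.3153 0.2174]
[323.1 319.9] [79.3 88.9] [0.5008 0.3154 0.2174]
```

Emit:
{"method": "move_arm", "body": {
  "series": [4,0.08,-0.05,4,0,0,0,4,0,0,1.2,0,0,0,4,0,0,0.3,0,0,0,4,0,0,0,0,0,0]
}}

```text
time: 30.5
tool_pos: [0.5031, 0.3164, 0.1577]
tcp_rot: [-3.141, 0.001, -0.002]
wrist_force: [-0.0, 0.6, -1.1]
width: 0.552
grip_force: 62.8
```

Emit:
{"method": "move_arm", "body": {
  "series": [4,0,0,0.2,0,0,0,4,0,0,0,0,0,0]
}}

```text
time: 30.75
tool_pos: [0.5029, 0.3168, 0.1556]
tcp_rot: [-3.141, 0.0, -0.002]
wrist_force: [0.3, -0.1, -1.6]
width: 0.552
grip_force: 62.8
```

Emit:
{"method": "move_arm", "body": {
  "series": [4,0,0,0.1,0,0,0,4,0,0,0,0,0,0]
}}

```text
time: 31.0
tool_pos: [0.5025, 0.3166, 0.1538]
tcp_rot: [3.142, -0.0, -0.0]
wrist_force: [-0.2, 0.7, -1.4]
width: 0.553
grip_force: 62.8
```

Emit:
{"method": "move_arm", "body": {
  "series": [4,0,0,0.1,0,0,0,4,0,0,0,0,0,0]
}}

```text
time: 31.25
tool_pos: [0.5025, 0.3165, 0.1526]
tcp_rot: [3.141, -0.0, -0.0]
wrist_force: [-0.5, 0.5, -2.2]
width: 0.55
grip_force: 62.8
```

Emit:
{"method": "move_arm", "body": {
  "series": [4,0,0,0.1,0,0,0,4,0,0,0,0,0,0]
}}

```text
time: 31.5
tool_pos: [0.5026, 0.3166, 0.152]
tcp_rot: [-3.142, 0.0, -0.0]
wrist_force: [-1.5, -0.4, -0.1]
width: 0.55
grip_force: 63.1
```

Emit:
{"method": "move_arm", "body": {
  "series": [4,0,0,0.1,0,0,0,4,0,0,0,0,0,0]
}}

```text
time: 31.75
tool_pos: [0.5027, 0.3167, 0.152]
tcp_rot: [-3.141, 0.0, -0.001]
wrist_force: [-2.6, -1.2, 5.6]
width: 0.55
grip_force: 63.5
```

Emit:
{"method": "move_arm", "body": {
  "series": [4,0,0,0.1,0,0,0,4,0,0,0,0,0,0]
}}

```text
time: 32.0
tool_pos: [0.5028, 0.3167, 0.1519]
tcp_rot: [-3.141, 0.0, -0.001]
wrist_force: [-5.0, -2.1, 9.3]
width: 0.553
grip_force: 63.9
```

Emit:
{"method": "move_arm", "body": {
  "series": [7.5,0,0,-0.2,0,0,0,7.5,0,0,0,0,0,0,7.5,0,0,0,0,0,0,7.5,0,0,-4,0,0,0,7.5,0,0,-6,0,0,0]
}}

```text
time: 32.62
tool_pos: [0.5009, 0.3156, 0.2495]
tcp_rot: [3.138, -0.0, -0.009]
wrist_force: [0.9, 1.0, 0.0]
width: 0.876
grip_force: 0.0
```

Emit:
{"method": "move_arm", "body": {
  "series": [5,1.97,4.53,-1,0,0,0,5,1.97,4.53,-1,0,0,0,5,1.97,4.53,-1,0,0,0,5,1.97,4.53,-1,0,0,0,5,1.97,4.53,-1,0,0,0]
}}

```text
time: 33.25
tool_pos: [0.6015, 0.0886, 0.3018]
tcp_rot: [-3.141, 0.0, 0.0]
wrist_force: [-0.5, 0.4, -0.1]
width: 0.585
grip_force: 0.0
```

Emit:
{"method": "move_arm", "body": {
  "series": [5,0,0,0,0,0,0,5,0,0,0,0,0,0]
}}

```text
time: 33.5
tool_pos: [0.6008, 0.0901, 0.3012]
tcp_rot: [-3.141, 0.002, 0.002]
wrist_force: [-0.6, 0.9, 0.1]
width: 0.588
grip_force: 0.0
```

Run:
```python
from m import *
s=read_state(); c=cal("wrist"); im=snap("wrist")[:,:,::-1]; np.savez("w9.npz",K=c[0],R=c[1],t=c[2])
print(s['time'],s['q'].round(4),s['tool_pos'].round(4),s['tcp_rot'].round(4))
t=snap("top")[:,:,::-1]; cv2.imwrite("pics/w9.png",im);cv2.imwrite("pics/top9.png",t)
cv2.imwrite("pics/v9.png",np.hstack([cv2.resize(im,(520,390)),cv2.resize(t[200:280,160:215],(268,390))]))
```

```text
33.5 [1.0750e-01 1.0560e-01 1.6763e+00 6.0000e-04 1.3606e+00 1.6793e+00] [0.6008 0.0901 0.3012] [-3.1411e+00  1.7000e-03  1.5000e-03]
```

View pics/v9.png

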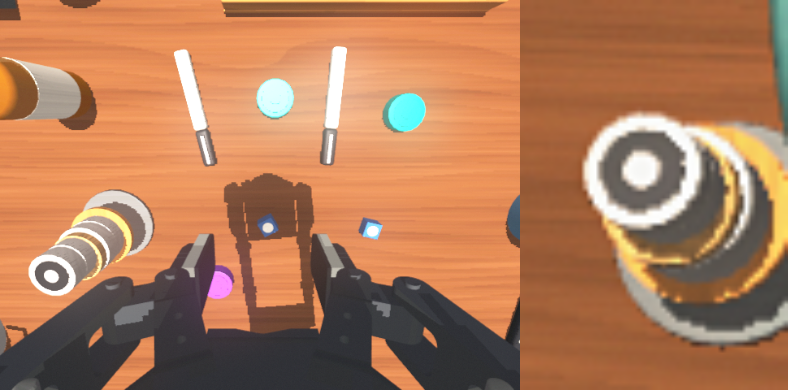

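The stack is complete: both small weights sit on the cork on the large ones. The markers lie undisturbed at about (195,105) and (333,105) in the half-size view. Next I'll measure them and check the kinematics for the upright pose at the cup.

```bash
cat > kin.py <<'E'
import numpy as np
from scipy.optimize import least_squares
from scipy.spatial.transform import Rotation as Ro
D=[(.2648,1.6054,.2393,-.6304,.2379),(-.1337,1.9094,.4794,-.0811,.3029),(.1683,1.8463,.5039,.319,.1725),(.1056,1.6763,.6008,.0901,.3012)]
def f(p):
    L2,L3,z0=p; o=[]
    for a,b,x,y,z in D: o+=[L2*np.sin(a)+L3*np.sin(a+b)-np.sqrt(x*x+y*y-.0246**2), z0+L2*np.cos(a)+L3*np.cos(a+b)-z]
    return o
fit=least_squares(f,[.4,.4,.1]); P=fit.x
lo=np.array([-2.63,-.94,.31,-1.31,0,-2.55]);hi=np.array([2.63,2.18,2.57,4.45,2.66,2.55])
def fk(q,L6,sg):
    L2,L3,z0=P; a,b=q[1],q[1]+q[2]
    R=Ro.from_euler('z',q[0])*Ro.from_euler('y',b)*Ro.from_euler('z',sg*q[3])*Ro.from_euler('y',q[4])*Ro.from_euler('z',q[5]+np.pi/2)
    w=Ro.from_euler('z',q[0]).apply([L2*np.sin(a)+L3*np.sin(b),.0246,z0+L6+L2*np.cos(a)+L3*np.cos(b)])
    return w+R.apply([0,0,L6]),R
def ik(p,R,L6,sg,q0):
    g=lambda q:np.r_[(fk(q,L6,sg)[0]-p)*10,(fk(q,L6,sg)[1].inv()*R).as_rotvec()]
    r=least_squares(g,np.clip(q0,lo+.02,hi-.02),bounds=(lo,hi)); return r.x,np.abs(r.fun).max()
E
python3 - <<'E'
from kin import *
from m import *
print(P,np.abs(fit.fun).max())
for L6 in(.15,.2,.25):
  for sg in(1,-1):
    for head in(-60,-34,0,30):
      x=Ro.from_euler('z',head,degrees=True)
      for tilt in(90,60,45):
        R=x*Ro.from_euler('y',-tilt,degrees=True)*Ro.from_matrix(np.diag([1,-1,-1])); zt=R.apply([0,0,1])
        p=np.array([.516,-.342,.14])+.011*zt
        b=min((ik(p,R,L6,sg,np.array([-.6,.0,2.,q4,1.,q6])) for q4 in(-.8,0,1.5,3) for q6 in(-1,.5,1.5)),key=lambda r:r[1])
        if b[1]<.02: print(L6,sg,head,tilt,b[0].round(2))
E
python3 - <<'E'
from m import *
d=np.load("w9.npz"); c=(d["K"],d["R"],d["t"]); im=cv2.imread("pics/w9.png"); h=cv2.cvtColor(im,cv2.COLOR_BGR2HSV)
for s,cap in (((233,110),(257,195)),((412,115),(404,190))):
    m=comp((im.min(2)>170)&roi(im.shape,s,75),s); k=np.argwhere(m)[:,::-1]; r=cv2.minAreaRect(k.astype(np.float32)); b=cv2.boxPoints(r); b=b[np.argsort(b[:,1])]
    e0,e1=b[:2].mean(0),b[2:].mean(0); print(np.round(e0),np.round(e1),r[1],onz(c,e0,.018).round(4),onz(c,e1,.018).round(4),m.sum())
print(onz(c,(211*1.2308,164*1.2308),.012),onz(c,(326*1.2308,163*1.2308),.012))
E
```

```text
[ 0.51010637  0.56548904 -0.08759771] 0.00031767836968144003
0.15 1 -60 90 [-0.51  0.23  2.17  3.82  0.96 -2.01]
0.15 1 -34 90 [-0.63  0.2   2.21  3.09  0.84 -1.53]
0.15 1 -34 60 [-0.63  0.12  2.14  2.94  0.17 -1.39]
0.15 1 -34 45 [-0.63  0.12  2.07  0.16  0.16  1.38]
0.15 1 0 90 [-0.79  0.25  2.15  2.21  1.07 -1.  ]
0.15 1 0 60 [-0.76  0.16  2.09  1.58  0.64 -0.46]
0.15 1 0 45 [-0.73  0.15  2.03  1.05  0.58  0.03]
0.15 1 30 90 [-0.85  0.35  2.02  1.71  1.43 -0.8 ]
0.15 1 30 60 [-0.82  0.25  1.98  1.26  1.09 -0.52]
0.15 1 30 45 [-0.78  0.23  1.95  0.96  0.98 -0.3 ]
0.15 -1 -60 90 [-0.51  0.23  2.17  2.46  0.96 -2.01]
0.15 -1 -34 90 [-0.63  0.2   2.21  3.2   0.84 -1.53]
0.15 -1 -34 60 [-0.63  0.12  2.14  3.35  0.17 -1.39]
0.15 -1 -34 45 [-0.63  0.12  2.07 -0.16  0.16  1.38]
0.15 -1 0 90 [-0.79  0.25  2.15  4.08  1.07 -1.  ]
0.15 -1 0 45 [-0.73  0.15  2.03 -1.05  0.58  0.03]
0.15 -1 30 60 [-0.82  0.25  1.98 -1.26  1.09 -0.52]
0.15 -1 30 45 [-0.78  0.23  1.95 -0.96  0.98 -0.3 ]
0.2 1 -60 90 [-0.45  0.27  2.27  3.83  1.08 -1.94]
0.2 1 -60 60 [-0.48  0.12  2.19  4.44  0.5  -2.52]
0.2 1 -3
[... 1546 characters left out ...]
1  2.28  1.9   0.56 -2.42]
0.25 -1 -34 90 [-0.64  0.28  2.43  3.2   1.14 -1.55]
0.25 -1 -34 60 [-0.64  0.05  2.34  3.28  0.3  -1.46]
0.25 -1 -34 45 [-0.64  0.03  2.24 -0.34  0.09  1.21]
0.25 -1 0 90 [-0.95  0.35  2.3   4.14  1.3  -1.17]
0.25 -1 0 45 [-0.83  0.1   2.16 -1.14  0.61 -0.15]
0.25 -1 30 60 [-0.97  0.3   2.04 -1.22  1.16 -0.67]
0.25 -1 30 45 [-0.9   0.24  2.   -0.96  1.03 -0.43]
[221.  61.] [247. 159.] (101.45466613769531, 17.32781219482422) [0.7471 0.1969 0.018 ] [0.6465 0.1754 0.018 ] 1728
[418.  57.] [407. 158.] (18.11077117919922, 101.37613677978516) [ 0.7507 -0.0094  0.018 ] [ 0.6477 -0.0039  0.018 ] 1802
[0.59696927 0.16489347 0.012     ] [ 0.59804046 -0.00186559  0.012     ]
```

Emit:
{"method": "move_arm", "body": {
  "series": [5,4.12,3.26,2,0,0,0,5,4.12,3.26,4,0,0,0,5,4.12,3.26,4,0,0,2.4,5,0,0,5,0,0,0,5,0,0,5,0,0,0]
}}

```text
time: 34.22
tool_pos: [0.7203, -0.0032, 0.104]
tcp_rot: [-3.141, 0.065, 0.001]
wrist_force: [0.7, 0.8, -0.5]
width: 0.589
grip_force: 0.0
```

Emit:
{"method": "move_arm", "body": {
  "series": [5,0,0,4,0,0,0,5,0,0,0,0,0,0,5,0,0,0,0,0,0]
}}

```text
time: 34.6
tool_pos: [0.7211, -0.0033, 0.0676]
tcp_rot: [-3.141, 0.064, -0.003]
wrist_force: [1.1, 0.5, 0.9]
width: 0.589
grip_force: 0.0
```

Run:
```python
from m import *
s=read_state(); c=cal("wrist"); im=snap("wrist")[:,:,::-1]; cv2.imwrite("pics/w10.png",im)
print(s['time'],s['q'].round(4),s['tool_pos'].round(4),s['tcp_rot'].round(4)); print(proj(c,(.7245,-.0078,.018)),proj(c,(.7507,-.0094,.018)))
cv2.imwrite("pics/v10.png",cv2.resize(im,(480,360)))
```

```text
34.6 [-3.9100e-02  4.8440e-01  1.6374e+00  1.0000e-04  1.0180e+00  1.5724e+00] [ 0.7211 -0.0033  0.0676] [-3.1409e+00  6.4100e-02 -2.9000e-03]
[330.73682361 263.63206324] [331.97330543 215.65396334]
```

View pics/v10.png

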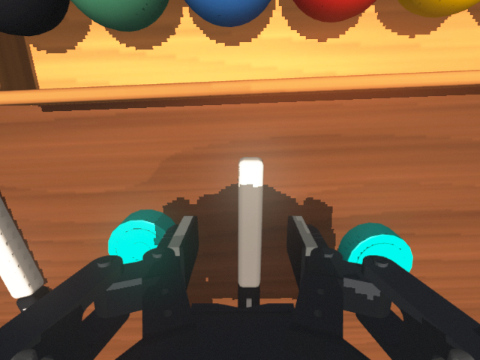

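The marker is centred between the fingers, with its white end at (333,213) in full resolution.

Emit:
{"method": "move_arm", "body": {
  "series": [5,0.35,0.45,3,0,0,0,5,0,0,1.5,0,0,0,5,0,0,0.7,0,0,0,5,0,0,0,0,0,0]
}}

```text
time: 35.15
tool_pos: [0.7234, -0.0088, 0.0143]
tcp_rot: [-3.141, 0.066, 0.0]
wrist_force: [0.0, 0.8, 0.6]
width: 0.588
grip_force: 0.0
```

Emit:
{"method": "move_arm", "body": {
  "series": [0.8,0,0,0,0,0,0,0.8,0,0,0,0,0,0,0.8,0,0,0,0,0,0,0.8,0,0,0,0,0,0,0.8,0,0,0,0,0,0]
}}

```text
time: 35.78
tool_pos: [0.7245, -0.0089, 0.0154]
tcp_rot: [-3.141, 0.066, -0.003]
wrist_force: [-0.7, -0.6, 6.4]
width: 0.189
grip_force: 61.4
```

Emit:
{"method": "move_arm", "body": {
  "series": [0.8,0,0,-3,0,0,0,0.8,0,0,-5,0,0,0,0.8,0,0,-6,0,0,0,0.8,0,0,-6,0,0,0,0.8,0,0,-5,0,0,0]
}}

```text
time: 36.4
tool_pos: [0.7235, -0.009, 0.2664]
tcp_rot: [3.141, -0.066, 0.002]
wrist_force: [0.2, -0.6, -0.4]
width: 0.184
grip_force: 60.7
```

Run:
```python
from m import *
s=read_state(); c=cal("wrist"); im=snap("wrist")[:,:,::-1]; cv2.imwrite("pics/w11.png",im)
print(s['time'],s['q'].round(4),s['tool_pos'].round(4),s['tcp_rot'].round(4)); print(s["width"])
m=comp((im.min(2)>120)&roi(im.shape,(330,300),110),(330,300)); k=np.argwhere(m)[:,::-1]; print(cv2.minAreaRect(k.astype(np.float32)))
```

```text
36.4 [-4.6800e-02  3.4110e-01  1.4557e+00 -1.0000e-04  1.3437e+00  1.5661e+00] [ 0.7235 -0.009   0.2664] [ 3.1408e+00 -6.6200e-02  1.7000e-03]
0.18446946363609482
((323.0, 325.0), (168.0, 44.0), 90.0)
```

Emit:
{"method": "move_arm", "body": {
  "series": [0.8,-4,4.2,-0.6,0,0,-2.4,0.8,-4,4.3,-0.6,0,0,0,0.8,-4,4.3,-0.6,0,0,0,0.8,-4,4.3,-0.6,0,0,0,0.8,-4,4.3,-0.6,0,0,0]
}}

```text
time: 37.08
tool_pos: [0.5199, -0.2221, 0.2933]
tcp_rot: [-3.141, -0.0, 0.002]
wrist_force: [-0.7, -0.9, 0.0]
width: 0.189
grip_force: 60.7
```

Emit:
{"method": "move_arm", "body": {
  "series": [0.8,-4,4.3,-0.6,0,0,0,0.8,-4,4.3,-0.6,0,0,0,0.8,0,0,0,0,8,0,0.8,0,0,0,0,8,0,0.8,0,0,0,0,0,0]
}}

```text
time: 37.7
tool_pos: [0.4392, -0.3068, 0.3045]
tcp_rot: [-3.11, 0.006, -0.434]
wrist_force: [-0.7, -0.1, 0.2]
width: 0.19
grip_force: 60.7
```

Run:
```python
from kin import *
from workcell import *
s=read_state(); print(s['time'],s['q'].round(4),s['tool_pos'].round(4)); R=Ro.from_rotvec(s['tcp_rot']); print(R.as_matrix().round(3))
q=s['q']
for sg in(1,-1):
  for L6 in(.15,.2,.25):
    p,Q=fk(q,L6,sg); print(sg,L6,(p-s['tool_pos']).round(4),(Q.inv()*R).magnitude().round(3))
```

```text
37.7 [-0.7793 -0.1772  1.9673  0.2117  1.1606  0.7291] [ 0.4392 -0.3068  0.3045]
[[ 0.962 -0.003  0.274]
 [-0.004 -1.     0.001]
 [ 0.274 -0.002 -0.962]]Traceback (most recent call last):
  File "<stdin>", line 7, in <module>
AttributeError: 'float' object has no attribute 'round'
```

Emit:
{"method": "move_arm", "body": {
  "series": [0.8,0,0,0,0,8,0,0.8,0,0,0,0,8,0,0.8,0,0,0,0,8,0,0.8,0,0,0,0,8,0,0.8,0,0,0,0,8,0]
}}

```text
time: 38.33
tool_pos: [0.4423, -0.3068, 0.3066]
tcp_rot: [-2.771, -0.003, -1.479]
wrist_force: [0.2, 0.9, -1.7]
width: 0.186
grip_force: 60.7
```

Emit:
{"method": "move_arm", "body": {
  "series": [0.8,0,0,0,0,8,0,0.8,0,0,0,0,8,0,0.8,0,0,0,0,8,0,0.8,0,0,0,0,0,0,0.8,0,0,0,0,0,0]
}}

```text
time: 38.95
tool_pos: [0.4424, -0.3073, 0.3064]
tcp_rot: [-2.407, -0.002, -2.016]
wrist_force: [-0.1, -0.3, -0.3]
width: 0.19
grip_force: 60.7
```

```bash
cat > st.py <<'E'
from kin import *
from workcell import *
s=read_state(); R=Ro.from_rotvec(s['tcp_rot']); M=R.as_matrix()
print(s['time'],s['q'].round(3),"tcp",s['tool_pos'].round(4),"width",round(s['width'],3),"F",s['wrist_force'].round(1)); print("x",M[:,0].round(3),"y",M[:,1].round(3),"z",M[:,2].round(3))
g=s['tool_pos']+M[:,2]*(-.001); print("marker grasp",g.round(4),"lower end",(g-.128*M[:,0]).round(4),"upper",(g+.028*M[:,0]).round(4))
def tool(d): return (M.T@np.array(d)*100).round(2)
E
python3 st.py
```

```text
38.95 [-1.31  -0.166  2.495  1.619  1.262 -0.743] tcp [ 0.4424 -0.3073  0.3064] width 0.19 F [-0.1 -0.3 -0.3]
x [ 0.176 -0.     0.984] y [ 0.002 -1.    -0.   ] z [ 0.984  0.002 -0.176]
marker grasp [ 0.4414 -0.3073  0.3066] lower end [ 0.4189 -0.3073  0.1806] upper [ 0.4463 -0.3073  0.3342]
```

Run:
```python
from m import *
d=np.load("w1.npz"); c=(d["K"],d["R"],d["t"])
for uv in((622,118),(622,226),(559,175)): print(onz(c,uv,.11).round(4))
im=cv2.imread("pics/w1.png"); h=cv2.cvtColor(im,cv2.COLOR_BGR2HSV)
# radial outer edge fit of light-blue rim
m=((h[...,0]>95)&(h[...,0]<115)&(h[...,2]>150)); m[:,:545]=0; m[:105]=0; m[240:]=0
p=np.argwhere(m)[:,::-1]; w=np.array([onz(c,q,.11)[:2] for q in p])
from scipy.optimize import least_squares
r=least_squares(lambda x:np.hypot(*(w-x[:2]).T)-.0465,[.516,-.342],loss="soft_l1",f_scale=.001); print(r.x,np.median(np.abs(r.fun)),len(p))
```

```text
[ 0.5636 -0.3383  0.11  ]
[ 0.4685 -0.3594  0.11  ]
[ 0.5155 -0.2927  0.11  ]
[ 0.51679845 -0.34408234] 0.0020780609006481633 1678
```

Emit:
{"method": "move_arm", "body": {
  "series": [0.8,0.72,0.95,4.03,0,0,0,0.8,0.72,0.95,4.03,0,0,0,0.8,0,0,0,0,0,0,0.8,0,0,0,0,0,0]
}}

```text
time: 39.45
tool_pos: [0.5242, -0.3255, 0.3076]
tcp_rot: [2.406, 0.005, 2.019]
wrist_force: [0.2, -0.2, -0.6]
width: 0.182
grip_force: 60.7
```

```bash
python3 st.py
python3 - <<'E'
from h import *
t=snap("top")[:,:,::-1]; s=snap("scene")[:,:,::-1]
cv2.imwrite("pics/v12.png",np.hstack([cv2.resize(t[150:330,420:590],(378,400)),cv2.resize(s[190:400,60:270],(400,400))]))
E
```

```text
39.45 [-1.11  -0.054  2.398  1.772  1.123 -0.781] tcp [ 0.5242 -0.3255  0.3076] width 0.182 F [ 0.2 -0.2 -0.6]
x [0.173 0.003 0.985] y [ 0.002 -1.     0.002] z [ 0.985  0.002 -0.173]
marker grasp [ 0.5232 -0.3255  0.3078] lower end [ 0.501  -0.3259  0.1817] upper [ 0.5281 -0.3255  0.3354]
```

View pics/v12.png

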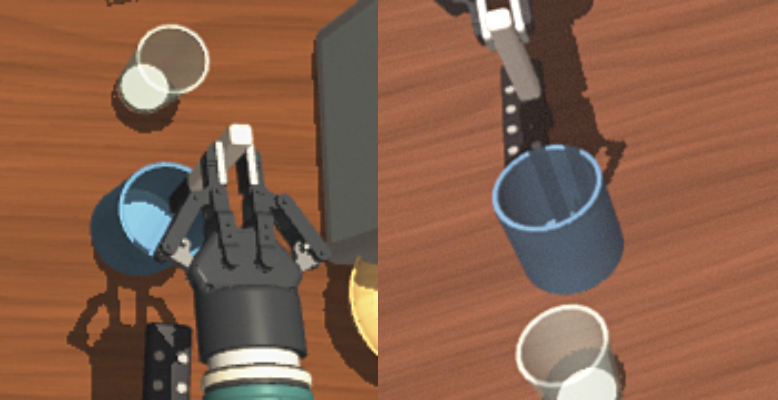

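The marker hangs over the cup mouth, cap end down (its black end is seen against the remote at about 535,120 in the right crop). Now lowering it.

Emit:
{"method": "move_arm", "body": {
  "series": [0.8,-4.2,0,0.74,0,0,0,0.8,-4.2,0,0.74,0,0,0,0.8,0,0,0,0,0,0]
}}

```text
time: 39.92
tool_pos: [0.5221, -0.3248, 0.217]
tcp_rot: [-2.407, 0.009, -2.011]
wrist_force: [-0.4, 0.8, 0.0]
width: 0.185
grip_force: 60.7
```

Emit:
{"method": "move_arm", "body": {
  "series": [0.8,-3,0,0.53,0,0,0,0.8,-3,0,0.53,0,0,0,0.8,0,0,0,0,0,0]
}}

```text
time: 40.3
tool_pos: [0.5233, -0.3263, 0.16]
tcp_rot: [-2.406, 0.003, -2.018]
wrist_force: [0.2, 0.1, 0.7]
width: 0.19
grip_force: 60.7
```

```bash
python3 st.py
```

```text
40.3 [-1.112  0.306  2.431  1.931  1.233 -1.184] tcp [ 0.5233 -0.3263  0.16  ] width 0.19 F [0.2 0.1 0.7]
x [ 0.174 -0.003  0.985] y [-0.001 -1.    -0.003] z [ 0.985 -0.    -0.174]
marker grasp [ 0.5223 -0.3263  0.1602] lower end [ 0.5    -0.326   0.0342] upper [ 0.5271 -0.3264  0.1878]
```

Emit:
{"method": "move_arm", "body": {
  "series": [0.8,-1.5,0,0.26,0,0,0,0.8,-0.8,0,0.14,0,0,0,0.8,0,0,0,0,0,0]
}}

```text
time: 40.67
tool_pos: [0.5237, -0.3266, 0.138]
tcp_rot: [2.405, 0.0, 2.02]
wrist_force: [0.0, -0.2, -0.4]
width: 0.189
grip_force: 60.7
```

```bash
python3 st.py
python3 - <<'E'
from kin import *
# check retract feasibility with L6 fit on current state
from workcell import *
s=read_state();R=Ro.from_rotvec(s['tcp_rot'])
L=least_squares(lambda l:fk(s['q'],l[0],1)[0]-s['tool_pos'],[.2]); print(L.x,np.abs(L.fun).max(),(fk(s['q'],.2,1)[1].inv()*R).magnitude())
for dx,dz in((0,.06),(-.02,0),(-.03,.02),(-.04,0),(-.05,.04)):
    q,e=ik(s['tool_pos']+[dx,0,dz],R,L.x[0],1,s['q']); print(dx,dz,q.round(3),round(e,4))
E
```

```text
40.675 [-1.112  0.369  2.425  1.95   1.255 -1.244] tcp [ 0.5237 -0.3266  0.138 ] width 0.189 F [ 0.  -0.2 -0.4]
x [0.172 0.001 0.985] y [-0.    -1.     0.001] z [ 0.985 -0.    -0.172]
marker grasp [ 0.5227 -0.3266  0.1382] lower end [ 0.5006 -0.3267  0.0121] upper [ 0.5275 -0.3266  0.1658]
[0.33991605] 0.0004830827599759391 3.687091964717492e-16
0 0.06 [-1.112  0.204  2.434  1.898  1.2   -1.089] 0.0
-0.02 0 [-1.16   0.358  2.445  1.905  1.273 -1.248] 0.0
-0.03 0.02 [-1.186  0.296  2.459  1.866  1.267 -1.196] 0.0
-0.04 0 [-1.212  0.35   2.462  1.858  1.292 -1.251] 0.0
-0.05 0.04 [-1.238  0.228  2.478  1.802  1.274 -1.141] 0.0
```

Emit:
{"method": "move_arm", "body": {
  "series": [3,0,0,0,0,0,0,3.5,0,0,0,0,0,0,3.5,0,0,0,0,0,0,3.5,0,0,-2,0,0,0,3.5,0,0,-2.5,0,0,0]
}}

```text
time: 41.3
tool_pos: [0.479, -0.3258, 0.1447]
tcp_rot: [-2.406, -0.001, -2.019]
wrist_force: [0.6, 0.5, -0.4]
width: 0.409
grip_force: 0.0
```

Emit:
{"method": "move_arm", "body": {
  "series": [3.5,4,0,-1,0,0,0,3.5,6,0,-1,0,0,0,3.5,6,0,-1,0,0,0,3.5,0,0,0,0,0,0]
}}

```text
time: 41.8
tool_pos: [0.4781, -0.3278, 0.315]
tcp_rot: [2.392, 0.012, 2.021]
wrist_force: [0.4, -0.2, -0.9]
width: 0.409
grip_force: 0.0
```

```bash
python3 st.py
python3 - <<'E'
from h import *
t=snap("top")[:,:,::-1]; s=snap("scene")[:,:,::-1]; cv2.imwrite("pics/top13.png",t); cv2.imwrite("pics/sc13.png",s)
cv2.imwrite("pics/v13.png",np.hstack([cv2.resize(t[140:290,240:540],(460,230)),cv2.resize(s[230:360,80:270],(336,230))]))
E
```

```text
41.8 [-1.228 -0.108  2.434  1.686  1.205 -0.76 ] tcp [ 0.4781 -0.3278  0.315 ] width 0.409 F [ 0.4 -0.2 -0.9]
x [0.167 0.012 0.986] y [-0.    -1.     0.013] z [ 0.986 -0.002 -0.167]
marker grasp [ 0.4772 -0.3278  0.3152] lower end [ 0.4557 -0.3294  0.189 ] upper [ 0.4818 -0.3274  0.3428]
```

View pics/v13.png

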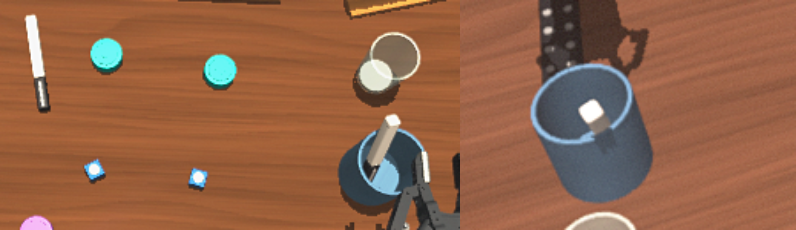

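Marker 2 stands in the cup leaning toward +x (scene view ~(595,115) in the crop); marker 1 is still lying at its old place.

Emit:
{"method": "move_arm", "body": {
  "series": [3.5,0,0,0,0,-10,0,3.5,0,0,0,0,-10,0,3.5,0,0,0,0,-10,0,3.5,0,0,0,0,-10,0,3.5,0,0,0,0,-10,0]
}}

```text
time: 42.52
tool_pos: [0.4764, -0.3258, 0.3046]
tcp_rot: [-3.036, 0.002, -0.799]
wrist_force: [-0.1, 0.9, -1.0]
width: 0.412
grip_force: 0.0
```

Emit:
{"method": "move_arm", "body": {
  "series": [3.5,0,0,0,0,-10,0,3.5,0,0,0,0,-10,0,3.5,0,0,0,0,-10,0,5,0,0,0,0,0,0]
}}

```text
time: 43.02
tool_pos: [0.4791, -0.3251, 0.3027]
tcp_rot: [-3.137, -0.006, 0.009]
wrist_force: [0.4, 0.1, 0.2]
width: 0.583
grip_force: 0.0
```

```bash
python3 st.py
python3 - <<'E'
from h import *
t=cal("top");s=cal("scene"); print("bottle",onz(t,(193,175),.0),onz(s,(530,285),0)); print("m2 upper end",tri(t,(496.3,217.6),s,(154.6,292)), onz(t,(496.3,217.6),.15),onz(s,(154.6,292),.15))
E
```

```text
43.025 [-0.639  0.055  1.729  0.     1.366  0.928] tcp [ 0.4791 -0.3251  0.3027] width 0.583 F [0.4 0.1 0.2]
x [ 1.     0.004 -0.006] y [ 0.004 -1.    -0.005] z [-0.006  0.005 -1.   ]
marker grasp [ 0.4791 -0.3251  0.3037] lower end [ 0.3511 -0.3256  0.3045] upper [ 0.5071 -0.325   0.3035]
bottle [0.68286891 0.36090741 0.        ] [0.68894234 0.36687644 0.        ]
m2 upper end (array([ 0.56781382, -0.32762748,  0.15197347]), np.float64(0.0005902896079183528)) [ 0.56837151 -0.32797282  0.15      ] [ 0.56608493 -0.32815734  0.15      ]
```

Emit:
{"method": "move_arm", "body": {
  "series": [5,2.26,-5.15,1,0,0,0,5,2.26,-5.15,1,0,0,0,5,2.26,-5.15,1,0,0,0,5,2.26,-5.15,1,0,0,0,5,2.26,-5.15,1.5,0,0,0]
}}

```text
time: 43.65
tool_pos: [0.5896, -0.0674, 0.2503]
tcp_rot: [-3.14, 0.001, 0.001]
wrist_force: [0.9, -1.5, -0.5]
width: 0.587
grip_force: 0.0
```

Emit:
{"method": "move_arm", "body": {
  "series": [5,2.26,-5.15,1.5,0,0,0,5,2.26,-5.15,2,0,0,0,5,2.26,-5.15,2,0,0,0,5,2.26,-5.15,2,0,0,0,5,2.26,-5.15,2,0,0,0]
}}

```text
time: 44.28
tool_pos: [0.7025, 0.1891, 0.1544]
tcp_rot: [-3.141, 0.001, 0.004]
wrist_force: [0.7, -0.3, 0.4]
width: 0.588
grip_force: 0.0
```

Emit:
{"method": "move_arm", "body": {
  "series": [5,0,0,0,0,0,-6,5,0,0,0,0,0,-6,5,0,0,0,0,0,0,5,0,0,0,0,0,0]
}}

```text
time: 44.78
tool_pos: [0.7027, 0.1878, 0.1563]
tcp_rot: [-3.124, -0.324, 0.002]
wrist_force: [-0.4, 0.1, -0.7]
width: 0.59
grip_force: 0.0
```

```bash
python3 st.py
cat > mk.py <<'E'
from m import *
c=cal("wrist"); im=snap("wrist")[:,:,::-1]; cv2.imwrite("pics/mk.png",im); p=proj(c,(.721,.1915,.018)); print("exp",p,proj(c,(.7471,.1969,.018)))
q=tuple(int(v) for v in p); h=cv2.cvtColor(im,cv2.COLOR_BGR2HSV)
m=comp((im.min(2)>150)&(h[...,1]<60)&roi(im.shape,q,110),q); k=np.argwhere(m)[:,::-1]; r=cv2.minAreaRect(k.astype(np.float32)); b=cv2.boxPoints(r); b=b[np.argsort(b[:,1])]
a,e=b[:2].mean(0),b[2:].mean(0); A,E=onz(c,a,.018),onz(c,e,.018); print(a,e,r[1],A.round(4),E.round(4),np.degrees(np.arctan2(*(A-E)[[1,0]])))
E
python3 mk.py
```

```text
44.775 [2.270e-01 4.170e-01 1.558e+00 1.000e-03 1.168e+00 1.590e+00] tcp [0.7027 0.1878 0.1563] width 0.59 F [-0.4  0.1 -0.7]
x [ 0.979  0.205 -0.001] y [ 0.205 -0.979 -0.001] z [-0.001  0.    -1.   ]
marker grasp [0.7027 0.1878 0.1573] lower end [0.5775 0.1616 0.1575] upper [0.7301 0.1936 0.1573]
exp [323.27307416 205.79606074] [323.32026575 170.24178458]
[322. 168.] [322. 294.] (126.0, 22.0) [0.7485 0.1982 0.018 ] [0.6495 0.1777 0.018 ] 11.70969249021247
```

Emit:
{"method": "move_arm", "body": {
  "series": [5,1.8,0,4,0,0,0,5,0,0,5,0,0,0,5,0,0,3.5,0,0,0,5,0,0,1.6,0,0,0,5,0,0,0,0,0,0]
}}

```text
time: 45.45
tool_pos: [0.7203, 0.1921, 0.0151]
tcp_rot: [3.124, 0.327, -0.004]
wrist_force: [-0.3, 0.3, 0.7]
width: 0.586
grip_force: 0.0
```

Emit:
{"method": "move_arm", "body": {
  "series": [0.8,0,0,0,0,0,0,0.8,0,0,0,0,0,0,0.8,0,0,0,0,0,0,0.8,0,0,0,0,0,0,0.8,0,0,0,0,0,0]
}}

```text
time: 46.08
tool_pos: [0.7232, 0.193, 0.0193]
tcp_rot: [-3.124, -0.328, -0.007]
wrist_force: [-0.4, -0.4, 6.2]
width: 0.186
grip_force: 60.2
```

Emit:
{"method": "move_arm", "body": {
  "series": [0.8,0,0,-3,0,0,0,0.8,0,0,-6,0,0,0,0.8,0,0,-6,0,0,0,0.8,0,0,-6,0,0,0,0.8,0,0,-6,0,0,6]
}}

```text
time: 46.7
tool_pos: [0.7208, 0.1925, 0.2887]
tcp_rot: [-3.137, -0.16, -0.001]
wrist_force: [0.9, 0.3, -0.2]
width: 0.185
grip_force: 59.4
```

Emit:
{"method": "move_arm", "body": {
  "series": [0.8,0,0,-1,0,0,6,0.8,0,0,0,0,0,0,0.8,0,0,0,0,0,0]
}}

```text
time: 47.08
tool_pos: [0.7203, 0.1924, 0.2943]
tcp_rot: [3.141, 0.002, -0.004]
wrist_force: [-0.4, 0.1, -1.1]
width: 0.185
grip_force: 59.4
```

```bash
python3 st.py
```

```text
47.075 [0.228 0.376 1.36  0.    1.409 1.797] tcp [0.7203 0.1924 0.2943] width 0.185 F [-0.4  0.1 -1.1]
x [ 1.     0.002 -0.003] y [ 0.002 -1.     0.001] z [-0.003 -0.001 -1.   ]
marker grasp [0.7203 0.1924 0.2953] lower end [0.5923 0.1922 0.2957] upper [0.7483 0.1924 0.2953]
```

Emit:
{"method": "move_arm", "body": {
  "series": [0.8,-2.8,5.02,-0.15,0,0,0,0.8,-2.8,5.02,-0.15,0,0,0,0.8,-2.8,5.02,-0.15,0,0,0,0.8,-2.8,5.02,-0.15,0,0,0,0.8,-2.8,5.02,-0.15,0,0,0]
}}

```text
time: 47.7
tool_pos: [0.579, -0.0597, 0.3013]
tcp_rot: [-3.141, -0.002, 0.006]
wrist_force: [0.9, 0.0, -0.6]
width: 0.184
grip_force: 59.4
```

Emit:
{"method": "move_arm", "body": {
  "series": [0.8,-2.8,5.02,-0.15,0,0,0,0.8,-2.8,5.02,-0.15,0,0,0,0.8,-2.8,5.02,-0.15,0,0,0,0.8,-2.8,5.02,-0.15,0,0,0,0.8,-2.8,5.02,-0.15,0,0,0]
}}

```text
time: 48.32
tool_pos: [0.4391, -0.3102, 0.3091]
tcp_rot: [-3.139, -0.002, 0.004]
wrist_force: [0.8, -0.7, -0.7]
width: 0.185
grip_force: 59.4
```

Emit:
{"method": "move_arm", "body": {
  "series": [0.8,0,0,0,0,8,0,0.8,0,0,0,0,8,0,0.8,0,0,0,0,8,0,0.8,0,0,0,0,8,0,0.8,0,0,0,0,8,0]
}}

```text
time: 48.95
tool_pos: [0.4404, -0.3087, 0.3095]
tcp_rot: [-2.95, -0.0, -1.078]
wrist_force: [-0.4, 0.6, -0.6]
width: 0.183
grip_force: 59.4
```

Emit:
{"method": "move_arm", "body": {
  "series": [0.8,0,0,0,0,8,0,0.8,0,0,0,0,8,0,0.8,0,0,0,0,8,0,0.8,0,0,0,0,8,0,0.8,0,0,0,0,8,0]
}}

```text
time: 49.58
tool_pos: [0.4402, -0.3088, 0.3097]
tcp_rot: [2.403, -0.003, 2.022]
wrist_force: [0.4, 0.7, -1.0]
width: 0.186
grip_force: 59.4
```

Emit:
{"method": "move_arm", "body": {
  "series": [0.8,0,0,0,0,0,0,0.8,0,0,0,0,0,0]
}}

```text
time: 49.82
tool_pos: [0.4411, -0.3094, 0.3107]
tcp_rot: [-2.409, 0.001, -2.016]
wrist_force: [-0.3, -0.2, 0.4]
width: 0.185
grip_force: 59.4
```

```bash
cat >> st.py <<'E'
ax=s['tool_pos']+.006*M[:,2]; print("to above (.524,-.362):",tool([.524-ax[0],-.362-ax[1],0]),"down per 10cm",tool([0,0,-.1]))
E
python3 st.py
python3 - <<'E'
from h import *
cv2.imwrite("pics/sc14.png",snap("scene")[:,:,::-1])
E
```

```text
49.825 [-1.315 -0.173  2.491  1.613  1.264 -0.729] tcp [ 0.4411 -0.3094  0.3107] width 0.185 F [-0.3 -0.2  0.4]
x [ 0.176 -0.001  0.984] y [-0.    -1.    -0.001] z [ 0.984  0.    -0.176]
marker grasp [ 0.4401 -0.3094  0.3109] lower end [ 0.4176 -0.3093  0.1849] upper [ 0.445  -0.3094  0.3384]
to above (.524,-.362): [1.36 5.26 7.58] down per 10cm [-9.84  0.01  1.76]
```

Emit:
{"method": "move_arm", "body": {
  "series": [0.8,0.68,2.63,3.79,0,0,0,0.8,0.68,2.63,3.79,0,0,0,0.8,0,0,0,0,0,0,0.8,0,0,0,0,0,0]
}}

```text
time: 50.38
tool_pos: [0.5185, -0.3614, 0.3125]
tcp_rot: [2.407, 0.004, 2.019]
wrist_force: [0.3, -0.3, -0.4]
width: 0.183
grip_force: 59.4
```

Emit:
{"method": "move_arm", "body": {
  "series": [0.8,-4,0,0.72,0,0,0,0.8,-4,0,0.72,0,0,0,0.8,0,0,0,0,0,0]
}}

```text
time: 50.75
tool_pos: [0.5171, -0.36, 0.2269]
tcp_rot: [-2.406, 0.007, -2.012]
wrist_force: [-0.1, -0.8, 0.4]
width: 0.18
grip_force: 59.4
```

Emit:
{"method": "move_arm", "body": {
  "series": [0.8,-3,0,0.54,0,0,0,0.8,-3,0,0.54,0,0,0,0.8,0,0,0,0,0,0]
}}

```text
time: 51.12
tool_pos: [0.5182, -0.3617, 0.1693]
tcp_rot: [-2.406, 0.003, -2.018]
wrist_force: [0.0, 0.7, 0.5]
width: 0.188
grip_force: 59.4
```

```bash
python3 st.py
```

```text
51.125 [-1.162  0.316  2.374  1.867  1.237 -1.131] tcp [ 0.5182 -0.3617  0.1693] width 0.188 F [0.  0.7 0.5]
x [ 0.174 -0.002  0.985] y [-0.    -1.    -0.002] z [ 0.985  0.    -0.174]
marker grasp [ 0.5173 -0.3617  0.1695] lower end [ 0.495  -0.3614  0.0435] upper [ 0.5221 -0.3618  0.1971]
to above (.524,-.362): [-0.    0.03 -0.02] down per 10cm [-9.85  0.02  1.74]
```

Emit:
{"method": "move_arm", "body": {
  "series": [0.8,-2,0,0.35,0,0,0,0.8,-1,0,0.18,0,0,0,0.8,0,0,0,0,0,0]
}}

```text
time: 51.5
tool_pos: [0.5187, -0.3623, 0.1399]
tcp_rot: [2.405, 0.0, 2.02]
wrist_force: [-0.2, -0.5, -1.3]
width: 0.19
grip_force: 59.4
```

Emit:
{"method": "move_arm", "body": {
  "series": [2.8,0,0,0,0,0,0,2.8,0,0,0,0,0,0,2.8,0,0,0,0,0,0,2.8,0,0,-2,0,0,0,2.8,0,0,-2.5,0,0,0]
}}

```text
time: 52.12
tool_pos: [0.4741, -0.3617, 0.1469]
tcp_rot: [-2.406, -0.001, -2.019]
wrist_force: [-0.4, -0.5, 0.5]
width: 0.332
grip_force: 0.0
```

Emit:
{"method": "move_arm", "body": {
  "series": [2.8,4,0,-1,0,0,0,2.8,6,0,-1,0,0,0,2.8,6,0,-1,0,0,0,2.8,0,0,0,0,0,0]
}}

```text
time: 52.62
tool_pos: [0.4731, -0.3637, 0.3169]
tcp_rot: [2.393, 0.012, 2.02]
wrist_force: [0.8, -0.0, -0.5]
width: 0.326
grip_force: 0.0
```

Emit:
{"method": "move_arm", "body": {
  "series": [2.8,0,0,0,0,-10,0,2.8,0,0,0,0,-10,0,2.8,0,0,0,0,-10,0,2.8,0,0,0,0,-10,0,2.8,0,0,0,0,-10,0]
}}

```text
time: 53.25
tool_pos: [0.4717, -0.3619, 0.309]
tcp_rot: [3.036, -0.001, 0.803]
wrist_force: [1.2, 1.1, -1.5]
width: 0.327
grip_force: 0.0
```

Emit:
{"method": "move_arm", "body": {
  "series": [2.8,0,-5,-1,0,0,0,2.8,0,-5,-1,0,0,0,2.8,0,-5,-1,0,0,0,2.8,0,0,0,0,0,0]
}}

```text
time: 53.75
tool_pos: [0.4571, -0.2089, 0.3349]
tcp_rot: [-3.033, -0.007, -0.812]
wrist_force: [1.2, 0.1, -0.6]
width: 0.326
grip_force: 0.0
```

```bash
python3 st.py
python3 - <<'E'
from h import *
t=snap("top")[:,:,::-1]; s=snap("scene")[:,:,::-1]; cv2.imwrite("pics/top15.png",t); cv2.imwrite("pics/sc15.png",s)
a=cv2.resize(t[180:290,440:560],(320,293)); b=cv2.resize(s[240:350,90:210],(320,293)); d=cv2.resize(s[130:250,400:520],(293,293)) ; e=cv2.resize(t[100:350,150:540],(440,282)); f=cv2.resize(s[100:420,80:580],(440,282))
r1=np.hstack([a,b])[:, :640]; cv2.imwrite("pics/v15.png",np.vstack([np.hstack([a,b,d[:, :150]]),np.hstack([e[:, :395],f[:, :395]])]))
E
```

```text
53.75 [-0.701 -0.409  2.141  0.388  1.03   0.728] tcp [ 0.4571 -0.2089  0.3349] width 0.326 F [ 1.2  0.1 -0.6]
x [0.866 0.004 0.5  ] y [ 0.005 -1.    -0.001] z [ 0.5    0.003 -0.866]
marker grasp [ 0.4566 -0.2089  0.3357] lower end [ 0.3458 -0.2094  0.2718] upper [ 0.4809 -0.2088  0.3497]
to above (.524,-.362): [ 5.47 15.34  3.15] down per 10cm [-5.    0.01  8.66]
```

View pics/v15.png

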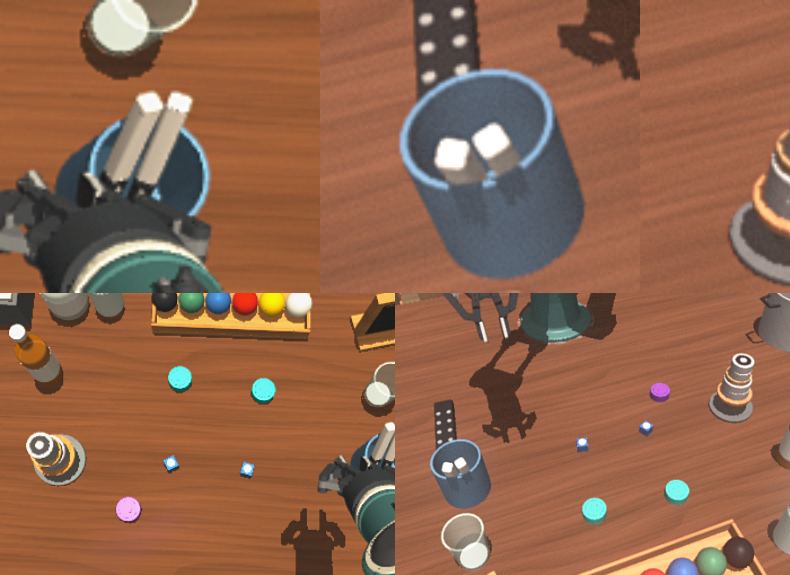

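Both markers stand side by side in the cup (tops at scene ~(139,297) and (154,293)). The stack is upright and the bystanders are where they were.

```bash
python3 -c "
from workcell import *
print(finish_job())"
```

```text
the job is handed in; nothing more can be done
None
```

I handed the job in with all five discs stacked on the stand (two large, the cork, then two small) and both markers standing in the blue cup. The final pictures showed the chalk cubes, remote, tumbler and bottle where they started; no verdict came back at hand-in.

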